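# Load a fresh label roll on the unwind stand

## Robot

A 7-joint arm with a two-finger parallel gripper is mounted at the origin on the work surface. World frame = base frame: x ahead of the robot, y to its left, z up, the work surface at z = 0. Lengths are in mm, angles in rad, forces in N, time in s.
With the tool pointing down it reaches from about 350 to 775 mm from the base axis. Payload 3.1 kg.
Tool frame: the origin (TCP) lies at the very end of the fingers, on their centre line; the grasp point (between the pads) lies 19 mm behind it; y points along the fingers, z is the direction in which the jaws open and shut, and the axes are right-handed (so a half turn about y gives the same grasp; the last joint's range is limited). The gripper opens to 85 mm and grips with 20 to 120 N. Pads are 22 mm wide; open, the fingers measure 114 mm over their backs; the gripper's body (76 mm by 85 mm) begins 54 mm behind the grasp point. The pads swing forward as they close: fully open they stand 13 mm farther back than shut.
Start: joints at [-1.367, 0.311, 0.014, 1.512, -0.004, 1.319, -0.027], TCP at [133.804, 533.492, 231.304] pointing down, gripper open.
Joint ranges: [-2.7, 2.7], [-0.3, 1.91], [-1.27, 1.3], [0.12, 2.57], [-1.44, 4.58], [0.2, 2.03], [-3.05, 3.05]. Speed limits (rad/s): [2.79, 2.79, 3.14, 3.14, 3.14, 3.14, 3.14].

## Interface

Orientations are given as a 3x3 rotation matrix whose columns are the frame's x, y, z axes.
In Python, from workcell import ctrl gives the robot as it stands.
- The arm moves only by the tool servo_tool, never from a script. Its argument "series" is a list that holds one entry, the list of rows, each a list of 7 numbers: the gripper's target within -1 to 1 (shut at 1, half-way at 0, fully open at -1), then the shift along the tool's x, y, z in mm, then the turn, a rotation vector about the tool's x, y, z in degrees. A call has exactly 10 rows; each row shifts and turns the commanded pose from where the row before left it, along the tool's axes as they then stand; what a row does not reach is not made up. A row lasts 1/12 s, in which the tool goes at most 41.7 mm and 7.16 degrees, less where a joint would pass 70% of its speed; a pose out of reach is approached as far as the arm can. A call with a gripper value outside its range is refused whole. The fingers move at their own pace and stop on an object; "force" is the grip in N (left out, the last holds). Time passes only in rows, so rows that do not move let the fingers close, or fill a call up. It gives the time, the measured TCP pose, the force and the opening at its end, in the units of the state.
- ctrl.observe(): the state, without advancing time (a new reading comes with each control period).
- ctrl.snapshot(name): name is "scene" or "top" or "wrist"; returns a dict with "img" (384x512x3 uint8, red, green, blue), "vertical_fov" (degrees; the focal length in pixels is half the picture's height over the tangent of half this angle, whatever the lens; pixels are square), "cx", "cy" (the principal point, pixels), "rvec" (rotation vector, rad) and "tvec" (3), from world to camera coordinates, as OpenCV has them; the wrist camera has in their place "T_tool_cam" (4x4, takes a point from camera to tool coordinates, whose origin is the TCP and whose axes are the tool frame's). Camera axes: x right, y down, z forward; pixel columns grow to the right and rows downward; lengths in mm; the calibration is good to about 2 mm. A picture is of the moment at which its call begins: read the wrist's pose just before it. There is no depth.
- ctrl.finish_job(): hands the job in, once; it reports no verdict.
The state is a dict: "clock": time; "q": joint angles; "joint_velocities": joint speeds; "joint_torque": joint torques, N m; "position": TCP position; "eef_rot": TCP orientation; "force": force on the tool from outside, world axes, zero at the start; "wrist_torque": the same for the moment, N m; "opening": finger opening in mm.
Only numpy, scipy, OpenCV 4.12 (cv2) and the standard library are available. Lean on these libraries where they do the work, as an engineer would, in place of code of your own. Each camera call takes 0.05 s, during which the arm holds its last target.

## Task

Load the label roll that lies in the trough on to the unwind stand. Take the bare spindle out of the stand by its black grip, feel its free end into the roll's off-centre core without ramming the roll, push it gently through until the flange comes up to the roll, then carry the roll on the spindle and set the spindle gently back down into both slots of the stand, with the roll hanging between the cheeks and still up against the flange, and let go. Leave everything else on the bench where it is.

Things in the scene. Friction and masses are not known exactly. Their poses are not given: they have to be found in the camera images.
- spindle: Loose steel spindle, 148 mm long, 0.16 kg, at first lying bare in the stand's two slots. Origin: middle of its black grip, x along the shaft to the free end, z up. Grip: 40 mm long (x -20 to 20), flat upright sides 20 mm apart in y, 24 mm high; take it across y from above. Flange: disc of diameter 48 mm, x 42 to 47 mm; the roll comes up against its face at 47 mm.
- spindle_tip (a point): Centre of the spindle's free end, at spindle x = 128 mm. The shaft is 22 mm in diameter from the grip to this end, whose edge is chamfered by only 1.3 mm. Nothing stops a roll from sliding off this end: a roll hung on the shaft creeps along it easily when carried, so keep this end a little higher than the grip on the way.
- stand: Unwind stand, fixed: base plate 104 x 100 mm, two aluminium cheeks (6 mm thick, 76 mm wide in y, tops 112 mm high) standing across x = -39 and +39 mm. Origin: bench level, midway between the cheeks, z up. Mid-cheek (y = 0) are open-topped slots, 27 mm wide, flaring to 55 mm at the top, floors 74 mm high. A guide roller and peel plate reach out to y = 110 mm, below 60 mm.
- stand_home (a point): Where the spindle's origin belongs when it lies home in the slots, its x along this point's x: 85 mm above the bench, at stand x = -71, y = 0. The grip is then outside the cheek at x = -39 mm and the flange between the cheeks, with 6 to 8 mm of end play each way.
- trough: Loading trough of sheet steel, fixed, 74 x 96 mm: a V-shaped bed, open above and at its end x = -37 mm. Origin: bench level under the roll's middle, z up. Across its other end (x = 26 to 31 mm) stands a fork of two uprights, 96 mm high, that backs the roll when it is pushed along +x; the 44 mm gap between them (y -22 to 22 mm) lets the shaft's end through, and up.
- roll: White label roll to load: diameter 90 mm, 51 mm wide, 0.18 to 0.3 kg, lying in the trough, axis level. Origin: middle of its outside, 62 mm above the bench; x along its axis, as the trough's x: the shaft goes in along +x. A push of more than 20 N by the spindle spoils it. Against the flange its origin is at spindle x = 72.5 mm.
- roll_face (a point): Middle of the roll's near face, at roll x = -25.5 mm. NOT the bore: the roll is wound off-centre, so the centre of its cardboard core (round through bore, diameter 25.4 mm, parallel to x, 1.7 mm of play all round on the shaft) lies 5 mm from here, up, down or to any side, differently each time and not measured: feel for it, or see it.
- spare_roll: Bystander: a larger label roll lying flat, diameter 110 mm, 64 mm high. Origin: centre of its underside.
- empty_core: Bystander: an empty cardboard core standing on end, diameter 32 mm, 52 mm high. Origin: centre of its underside.
- stopper_a: Bystander: a bottle stopper standing on its black head, diameter 29 mm, 34 mm high. Origin: centre of its underside.
- stopper_b: Bystander: a second such stopper.
- bottle_a: Bystander: a small amber stoppered bottle, diameter 60 mm, 165 mm high. Origin: centre of its underside.
- bottle_b: Bystander: a small clear stoppered bottle, diameter 60 mm, 165 mm high. Origin: centre of its underside.
- scraper: Bystander: a scraper lying flat at the back, about 0.25 m long. Origin: its middle, at the underside.
Not all that is in view belongs to the job. What is shaped like the spindle but blue, green or yellow is not meant.

How it is judged:
By the outcome, as a careful person would: the job done as asked, in the order asked, and still so for the second after the job is handed in, with the robot touching nothing.
It also fails if it takes over 61 s, if anything falls off the work surface, if the arm or the gripper's body presses on something with over 40 N, if the wrist force passes 120 N, or if a joint passes its speed limit or range.

## Working session

There is one attempt and no reset: what is moved stays moved. The work goes in short steps, Python scripts to look and compute and a tool call to move; the robot and the scene stay as the last step left them, time stands still between calls to the robot, and variables do not carry over. Pictures are saved under pics/ and viewed, and the job is handed in when it is done.

Besides the shell and the picture viewer there is one more tool, called after ">>>" by a JSON object that holds its "name" and its "arguments", one argument or row to a line. servo_tool: Moves the arm, as the interface text tells. Its arguments: {"type":"object","properties":{"series":{"type":"array","items":{"type":"array","items":{"type":"array","items":{"type":"number"}}}},"force":{"type":"number"}},"required":["series"]}

```bash
mkdir -p pics; ls
cat > h.py <<'E'
import numpy as np, cv2
from workcell import ctrl
np.set_printoptions(precision=3,suppress=True)
def snap(n,f):
    s=ctrl.snapshot(n); cv2.imwrite('pics/'+f,s['img'][:,:,::-1]); 
    import pickle; pickle.dump(s,open('pics/'+f+'.pkl','wb')); return s
E
python3 - <<'E'
from h import *
o=ctrl.observe()
for k,v in o.items(): print(k,np.array(v))
for n in ('scene','top','wrist'):
    s=snap(n,n+'0.png'); print({k:v for k,v in s.items() if k!='img'})
E
```

```text
pics
clock 0.0
q [-1.367  0.312  0.014  1.513 -0.004  1.319 -0.027]
joint_velocities [ 0.001  0.001 -0.001  0.    -0.002  0.001 -0.   ]
joint_torque [ -0.    -37.992   0.146 -23.059   0.012   0.013  -0.   ]
position [133.636 532.764 230.223]
eef_rot [[ 0.97  -0.     0.243]
 [-0.243 -0.002  0.97 ]
 [ 0.    -1.    -0.002]]
force [0.36  0.895 0.369]
wrist_torque [-0.031  0.005  0.022]
opening 85.73763706442375
{'vertical_fov': 44.230272959592895, 'cx': 262.3666445744618, 'cy': 196.92480151186155, 'rvec': array([ 1.634,  2.185, -0.629]), 'tvec': array([ 172.314, -413.962, 1589.472])}
{'vertical_fov': 46.70500931597569, 'cx': 251.24765701563214, 'cy': 192.08768771494226, 'rvec': array([ 2.152, -2.194,  0.053]), 'tvec': array([  29.613,  582.489, 1426.928])}
{'vertical_fov': 68.70333594412429, 'cx': 254.6768538131627, 'cy': 189.785399664995, 'T_tool_cam': array([[  -0.   ,    0.965,    0.264,  -66.323],
       [  -0.   ,   -0.264,    0.965, -142.346],
       [   1.   ,    0.   ,    0.   ,   -0.044],
       [   0.   ,    0.   ,    0.   ,    1.   ]])}
```

Run:
```python
import cv2
for n in('scene','top','wrist'):
    i=cv2.imread(f'pics/{n}0.png'); cv2.imwrite(f'pics/{n}0b.png',cv2.resize(i,(800,600),interpolation=cv2.INTER_CUBIC))
```

```text
(no output)
```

View pics/scene0b.png

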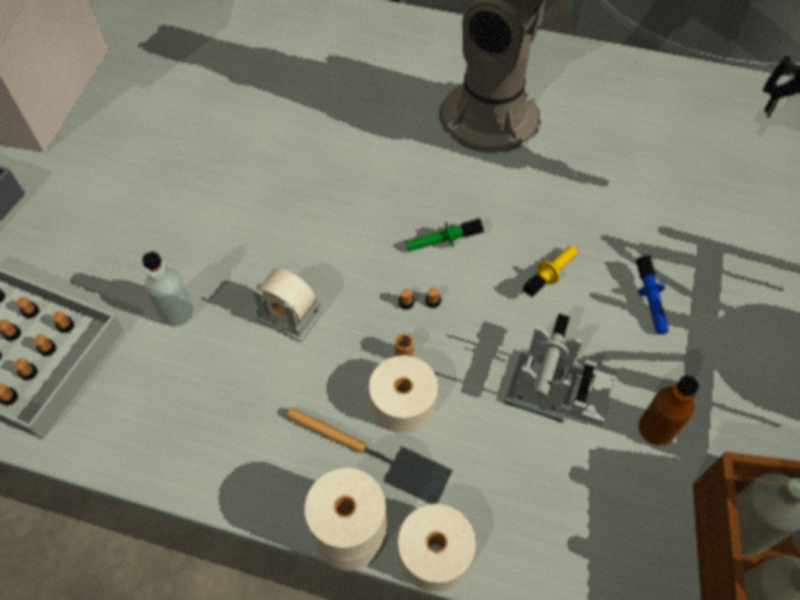

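View pics/top0b.png

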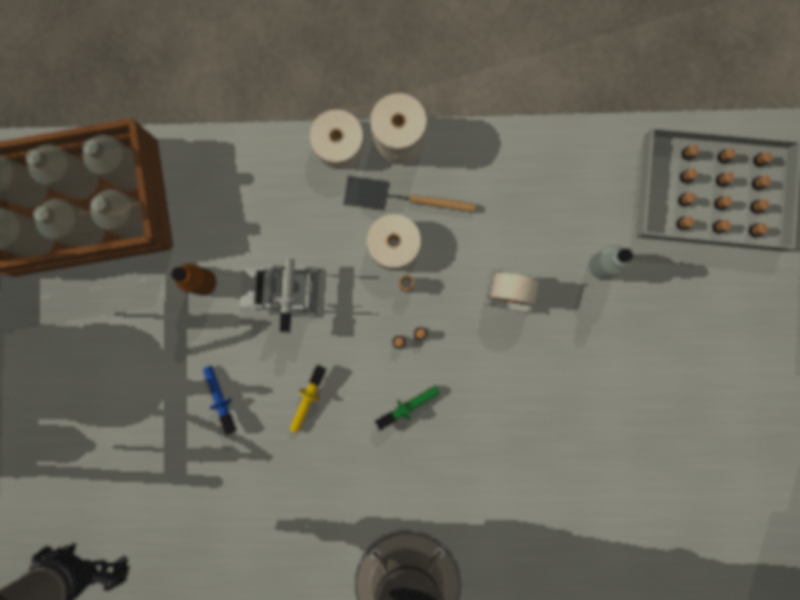

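View pics/wrist0b.png

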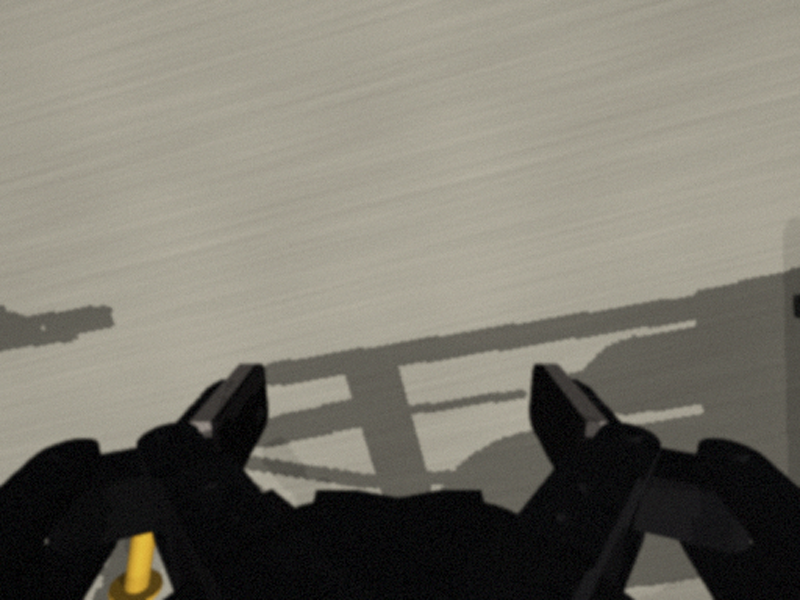

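Run:
```python
import cv2
t=cv2.imread('pics/top0.png'); s=cv2.imread('pics/scene0.png')
def c(i,x0,y0,x1,y1,k): return cv2.resize(i[y0:y1,x0:x1],None,fx=k,fy=k,interpolation=cv2.INTER_CUBIC)
cv2.imwrite('pics/tc1.png',c(t,145,155,225,215,10))
cv2.imwrite('pics/tc2.png',c(t,300,160,360,205,12))
cv2.imwrite('pics/sc1.png',c(s,315,190,395,275,8)[:600])
cv2.imwrite('pics/sc2.png',c(s,155,165,215,220,12)[:600])
```

```text
(no output)
```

View pics/tc1.png

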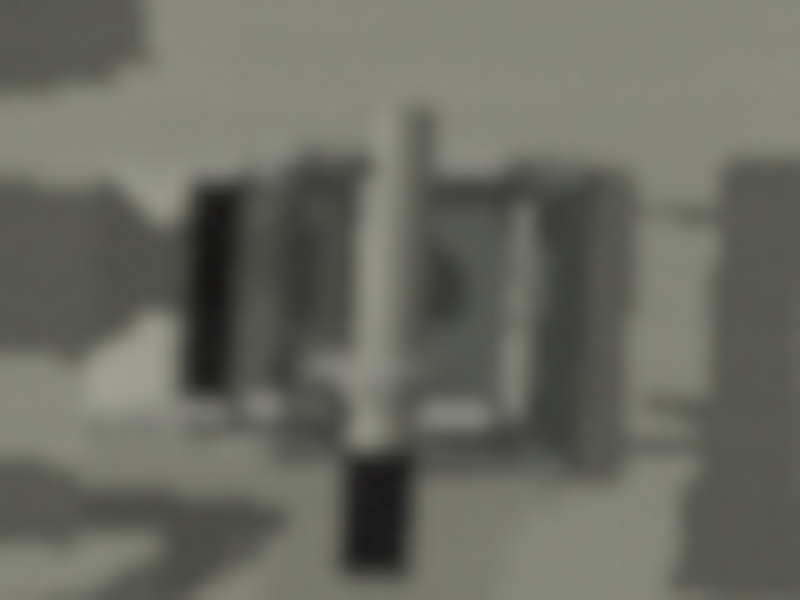

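View pics/tc2.png

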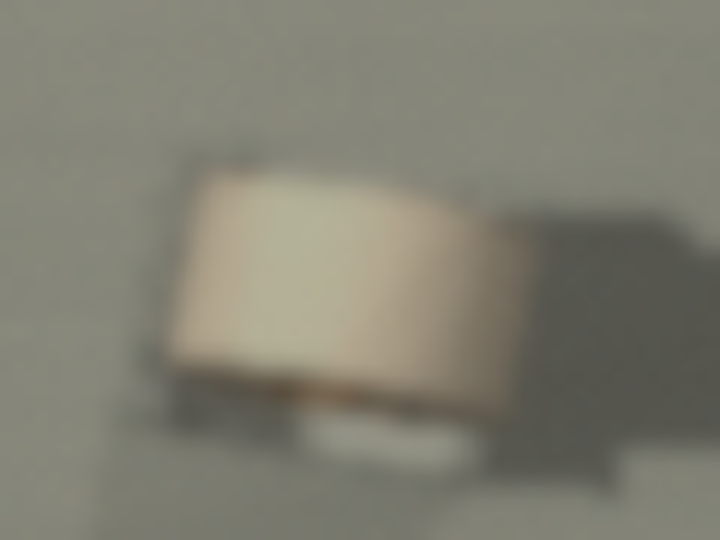

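View pics/sc1.png

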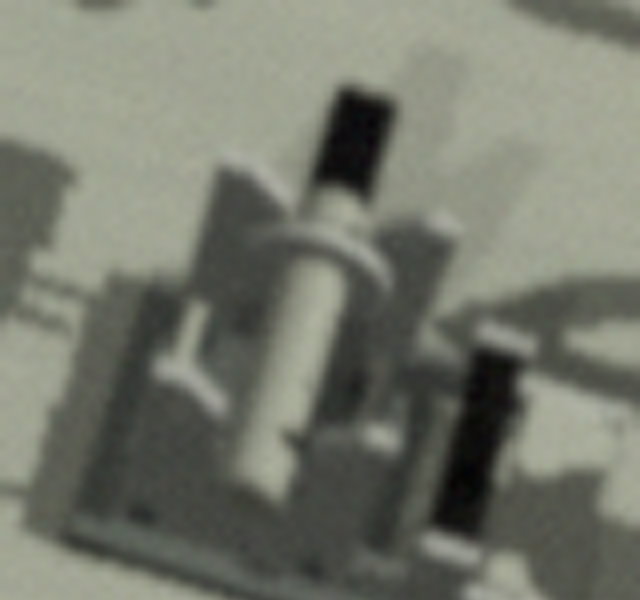

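View pics/sc2.png

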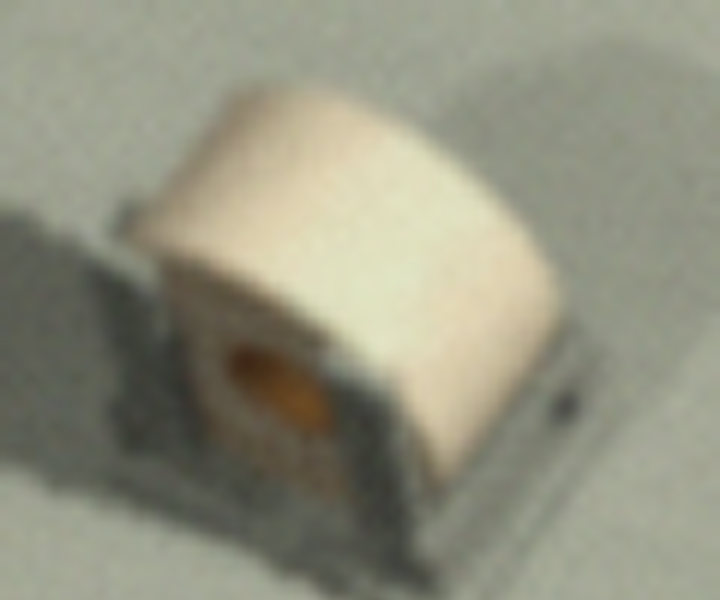

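```bash
cat >> h.py <<'E'
import pickle
from scipy.spatial.transform import Rotation as R
def load(f): return pickle.load(open('pics/'+f+'.pkl','rb'))
def cam(s):
    f=192/np.tan(np.radians(s['vertical_fov']/2))
    if 'rvec' in s:
        M=R.from_rotvec(s['rvec']).as_matrix(); return f,M.T,-M.T@s['tvec']
    T=s['T_tool_cam']; Rw,p=s['tool']
    return f,Rw@T[:3,:3],p+Rw@T[:3,3]
def ray(s,u,v):
    f,Rc,c=cam(s); d=Rc@np.array([(u-s['cx'])/f,(v-s['cy'])/f,1]); return c,d/np.linalg.norm(d)
def atz(s,u,v,z):
    c,d=ray(s,u,v); return c+d*(z-c[2])/d[2]
def proj(s,P):
    f,Rc,c=cam(s); q=Rc.T@(np.asarray(P,float)-c); return np.array([f*q[0]/q[2]+s['cx'],f*q[1]/q[2]+s['cy']])
def wsnap(fn):
    o=ctrl.observe(); s=ctrl.snapshot('wrist'); s['tool']=(np.array(o['eef_rot']),np.array(o['position'])); s['clock']=o['clock']
    cv2.imwrite('pics/'+fn,s['img'][:,:,::-1]); cv2.imwrite('pics/b_'+fn,cv2.resize(s['img'][:,:,::-1],(800,600),interpolation=cv2.INTER_CUBIC))
    pickle.dump(s,open('pics/'+fn+'.pkl','wb')); return s
def show():
    o=ctrl.observe(); print('t',o['clock'],'p',np.array(o['position']),'f',np.array(o['force']),'tq',np.array(o['wrist_torque']),'op',o['opening']); print(np.array(o['eef_rot'])); return o
E
python3 - <<'E'
from h import *
t=load('top0.png'); s=load('scene0.png')
print(cam(t)[2],cam(s)[2])
tc=lambda X,Y,k,x0,y0:((X+.5)/k-.5+x0,(Y+.5)/k-.5+y0)
for n,p,z in [('tip',(397,105),85),('gripfar',(380,455),97),('gripnear',(374,572),97)]:
    print(n,atz(t,*tc(*p,10,145,155),z))
for n,p,z in [('sgripfar top',(352,185),97),('gripnear top',(370,95),97),('tip',(262,485),85)]:
    print(n,atz(s,*tc(*p,8,315,190),z))
for n,p in [('A',(205,172)),('B',(535,225)),('C',(510,415)),('D',(170,360))]:
    print(n,atz(t,*tc(*p,12,300,160),62))
E
```

```text
[ 478.357  -14.478 1465.353] [1203.935  164.731 1118.427]
tip [667.628 225.622  85.   ]
gripfar [557.062 229.638  97.   ]
gripnear [520.924 231.761  97.   ]
sgripfar top [555.313 234.021  97.   ]
gripnear top [520.697 233.674  97.   ]
tip [659.849 227.212  85.   ]
A [ 633.579 -190.419   62.   ]
B [ 617.739 -276.5     62.   ]
C [ 567.811 -268.304   62.   ]
D [ 584.083 -179.809   62.   ]
```

```bash
cat >> h.py <<'E'
def tool(yaw,tilt=0,flip=False):
    """tool x along +-heading; tilt deg tips tool y toward +heading"""
    a=np.radians(yaw); h=np.array([np.cos(a),np.sin(a),0]); u=np.array([0,0,1.]); t=np.radians(tilt)
    y=np.sin(t)*h-np.cos(t)*u; x=np.cos(t)*h+np.sin(t)*u
    if flip: x=-x
    return np.stack([x,y,np.cross(x,y)],1)
def plan(p1,R1,n,g,p0=None,R0=None):
    o=ctrl.observe(); p0=np.array(o['position']) if p0 is None else np.array(p0,float); R0=np.array(o['eef_rot']) if R0 is None else R0
    w=R.from_matrix(R0.T@R1).as_rotvec(); print('rot',np.degrees(w),'dist',np.linalg.norm(np.array(p1)-p0))
    rows=[];Rc=R0
    for i in range(n):
        d=Rc.T@((np.array(p1)-p0)/n); rows.append([g]+[round(float(x),1) for x in d]+[round(float(x),2) for x in np.degrees(w/n)]); Rc=Rc@R.from_rotvec(w/n).as_matrix()
    for k in range(0,n,10): print(str(rows[k:k+10]).replace(' ',''))
E
python3 - <<'E'
from h import *
a=np.array([.983,-.182,0]);face=np.array([601,-229,62])-25.5*a
o=ctrl.observe()
p1=[450,180,240]
plan(p1,tool(-10.5),20,-1)
plan(face-33*a+[0,0,96],tool(-10.5,45),20,-1,p1,tool(-10.5))
E
```

```text
rot [ 0.103 -3.578  0.001] dist 474.0406251562273
[[-1,19.6,-0.5,-13.3,0.01,-0.18,0.0],[-1,19.6,-0.5,-13.3,0.01,-0.18,0.0],[-1,19.6,-0.5,-13.4,0.01,-0.18,0.0],[-1,19.5,-0.5,-13.5,0.01,-0.18,0.0],[-1,19.5,-0.5,-13.5,0.01,-0.18,0.0],[-1,19.4,-0.5,-13.6,0.01,-0.18,0.0],[-1,19.4,-0.5,-13.6,0.01,-0.18,0.0],[-1,19.3,-0.5,-13.7,0.01,-0.18,0.0],[-1,19.3,-0.5,-13.8,0.01,-0.18,0.0],[-1,19.3,-0.5,-13.8,0.01,-0.18,0.0]]
[[-1,19.2,-0.5,-13.9,0.01,-0.18,0.0],[-1,19.2,-0.5,-13.9,0.01,-0.18,0.0],[-1,19.1,-0.5,-14.0,0.01,-0.18,0.0],[-1,19.1,-0.5,-14.1,0.01,-0.18,0.0],[-1,19.0,-0.5,-14.1,0.01,-0.18,0.0],[-1,19.0,-0.5,-14.2,0.01,-0.18,0.0],[-1,18.9,-0.5,-14.2,0.01,-0.18,0.0],[-1,18.9,-0.5,-14.3,0.01,-0.18,0.0],[-1,18.9,-0.5,-14.4,0.01,-0.18,0.0],[-1,18.8,-0.5,-14.4,0.01,-0.18,0.0]]
rot [  0.   0. -45.] dist 417.3132326433587
[[-1,8.2,4.1,-18.7,0.0,0.0,-2.25],[-1,8.1,4.4,-18.7,0.0,0.0,-2.25],[-1,7.9,4.7,-18.7,0.0,0.0,-2.25],[-1,7.7,5.0,-18.7,0.0,0.0,-2.25],[-1,7.5,5.3,-18.7,0.0,0.0,-2.25],[-1,7.3,5.6,-18.7,0.0,0.0,-2.25],[-1,7.0,5.9,-18.7,0.0,0.0,-2.25],[-1,6.8,6.2,-18.7,0.0,0.0,-2.25],[-1,6.6,6.4,-18.7,0.0,0.0,-2.25],[-1,6.3,6.7,-18.7,0.0,0.0,-2.25]]
[[-1,6.0,6.9,-18.7,0.0,0.0,-2.25],[-1,5.8,7.2,-18.7,0.0,0.0,-2.25],[-1,5.5,7.4,-18.7,0.0,0.0,-2.25],[-1,5.2,7.6,-18.7,0.0,0.0,-2.25],[-1,4.9,7.8,-18.7,0.0,0.0,-2.25],[-1,4.6,8.0,-18.7,0.0,0.0,-2.25],[-1,4.2,8.2,-18.7,0.0,0.0,-2.25],[-1,3.9,8.3,-18.7,0.0,0.0,-2.25],[-1,3.6,8.5,-18.7,0.0,0.0,-2.25],[-1,3.3,8.6,-18.7,0.0,0.0,-2.25]]
```

>>> {"name": "servo_tool", "arguments": {
  "series": [
    [[-1, 19.5, -0.5, -13.5, 0, -0.2, 0], [-1, 19.5, -0.5, -13.5, 0, -0.2, 0], [-1, 19.5, -0.5, -13.5, 0, -0.2, 0], [-1, 19.5, -0.5, -13.5, 0, -0.2, 0], [-1, 19.5, -0.5, -13.5, 0, -0.2, 0], [-1, 19.5, -0.5, -13.5, 0, -0.2, 0], [-1, 19.5, -0.5, -13.5, 0, -0.2, 0], [-1, 19.5, -0.5, -13.5, 0, -0.2, 0], [-1, 19.5, -0.5, -13.5, 0, -0.2, 0], [-1, 19.5, -0.5, -13.5, 0, -0.2, 0]]
  ]
}}

```text
clock: 0.98
position: [293.3, 356.4, 236.1]
eef_rot: [[0.978, -0.0, 0.209], [-0.209, -0.0, 0.978], [-0.0, -1.0, -0.0]]
force: [-0.3, -0.1, 0.5]
opening: 85.7
```

>>> {"name": "servo_tool", "arguments": {
  "series": [
    [[-1, 19, -0.5, -14, 0, -0.2, 0], [-1, 19, -0.5, -14, 0, -0.2, 0], [-1, 19, -0.5, -14, 0, -0.2, 0], [-1, 19, -0.5, -14, 0, -0.2, 0], [-1, 19, -0.5, -14, 0, -0.2, 0], [-1, 19, -0.5, -14, 0, -0.2, 0], [-1, 19, -0.5, -14, 0, -0.2, 0], [-1, 19, -0.5, -14, 0, -0.2, 0], [-1, 19, -0.5, -14, 0, -0.2, 0], [-1, 19, -0.5, -14, 0, -0.2, 0]]
  ]
}}

```text
clock: 1.82
position: [452.5, 182.4, 241.1]
eef_rot: [[0.985, -0.001, 0.175], [-0.175, -0.0, 0.985], [-0.0, -1.0, -0.0]]
force: [0.4, 0.2, -0.5]
opening: 85.3
```

>>> {"name": "servo_tool", "arguments": {
  "series": [
    [[-1, 8.2, 4.1, -18.7, 0.0, 0.0, -2.25], [-1, 8.1, 4.4, -18.7, 0.0, 0.0, -2.25], [-1, 7.9, 4.7, -18.7, 0.0, 0.0, -2.25], [-1, 7.7, 5.0, -18.7, 0.0, 0.0, -2.25], [-1, 7.5, 5.3, -18.7, 0.0, 0.0, -2.25], [-1, 7.3, 5.6, -18.7, 0.0, 0.0, -2.25], [-1, 7.0, 5.9, -18.7, 0.0, 0.0, -2.25], [-1, 6.8, 6.2, -18.7, 0.0, 0.0, -2.25], [-1, 6.6, 6.4, -18.7, 0.0, 0.0, -2.25], [-1, 6.3, 6.7, -18.7, 0.0, 0.0, -2.25]]
  ]
}}

```text
clock: 2.65
position: [500.2, -16.0, 200.2]
eef_rot: [[0.909, 0.378, 0.175], [-0.162, -0.067, 0.985], [0.384, -0.923, 0.0]]
force: [1.0, -0.0, -0.1]
opening: 85.6
```

>>> {"name": "servo_tool", "arguments": {
  "series": [
    [[-1, 6.0, 6.9, -18.7, 0.0, 0.0, -2.25], [-1, 5.8, 7.2, -18.7, 0.0, 0.0, -2.25], [-1, 5.5, 7.4, -18.7, 0.0, 0.0, -2.25], [-1, 5.2, 7.6, -18.7, 0.0, 0.0, -2.25], [-1, 4.9, 7.8, -18.7, 0.0, 0.0, -2.25], [-1, 4.6, 8.0, -18.7, 0.0, 0.0, -2.25], [-1, 4.2, 8.2, -18.7, 0.0, 0.0, -2.25], [-1, 3.9, 8.3, -18.7, 0.0, 0.0, -2.25], [-1, 3.6, 8.5, -18.7, 0.0, 0.0, -2.25], [-1, 3.3, 8.6, -18.7, 0.0, 0.0, -2.25]]
  ]
}}

```text
clock: 3.48
position: [536.9, -160.6, 164.7]
eef_rot: [[0.762, 0.627, 0.161], [-0.135, -0.089, 0.987], [0.633, -0.774, 0.017]]
force: [0.1, 0.2, -0.4]
opening: 85.4
```

Run:
```python
from h import *
show(); wsnap('w1.png')
```

```text
t 3.4833 p [ 536.916 -160.619  164.731] f [ 0.137  0.151 -0.372] tq [0.092 0.626 0.061] op 85.3797413969156
[[ 0.762  0.627  0.161]
 [-0.135 -0.089  0.987]
 [ 0.633 -0.774  0.017]]
```

View pics/b_w1.png

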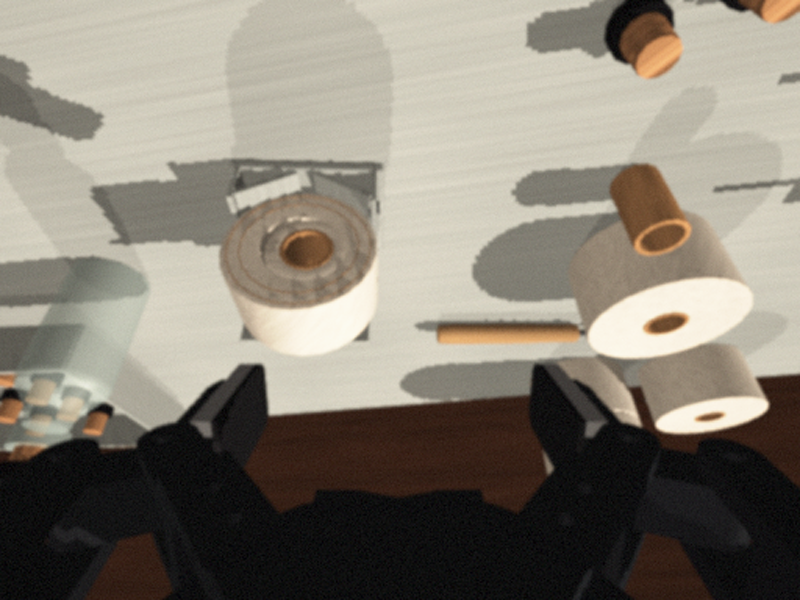

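>>> {"name": "servo_tool", "arguments": {
  "series": [
    [[-1, -6, 1.4, -11, 0, 0, 0], [-1, -6, 1.4, -11, 0, 0, 0], [-1, -6, 1.4, -11, 0, 0, 0], [-1, -6, 1.4, -11, 0, 0, 0], [-1, -6, 1.4, -11, 0, 0, 0], [-1, 0, 0, 0, 0, 0, 0], [-1, 0, 0, 0, 0, 0, 0], [-1, 0, 0, 0, 0, 0, 0], [-1, 0, 0, 0, 0, 0, 0], [-1, 0, 0, 0, 0, 0, 0]]
  ]
}}

```text
clock: 4.37
position: [510.6, -210.0, 140.2]
eef_rot: [[0.762, 0.628, 0.158], [-0.133, -0.087, 0.987], [0.633, -0.774, 0.017]]
force: [-0.3, 0.3, -0.1]
opening: 85.5
```

Run:
```python
from h import *
show(); s=wsnap('w2.png')
i=s['img'][60:240,130:370,::-1]; cv2.imwrite('pics/w2c.png',cv2.resize(i,(800,600),interpolation=cv2.INTER_CUBIC))
```

```text
t 4.3667 p [ 510.586 -210.041  140.173] f [-0.343  0.281 -0.128] tq [0.049 0.622 0.033] op 85.52694794774497
[[ 0.762  0.628  0.158]
 [-0.133 -0.087  0.987]
 [ 0.633 -0.774  0.017]]
```

View pics/w2c.png

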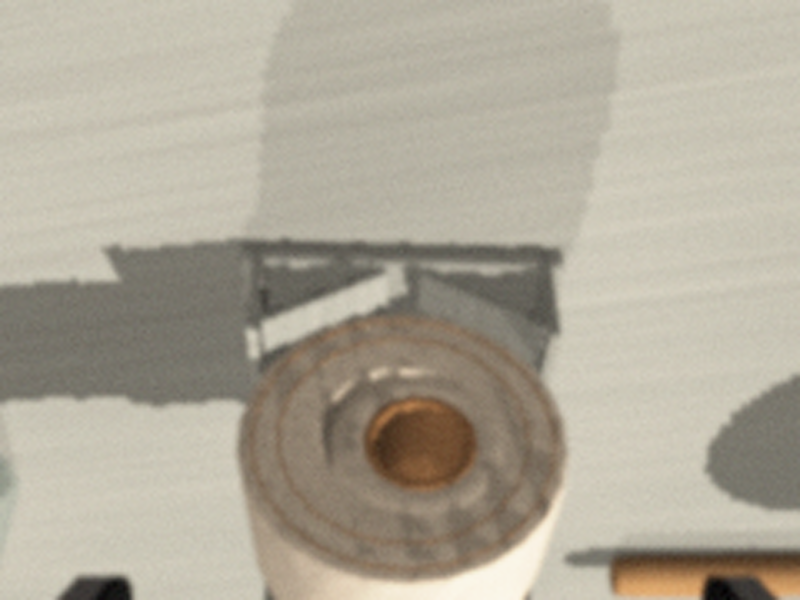

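Run:
```python
from h import *
s=load('w2.png')
i=s['img'][150:240,195:305,::-1]; cv2.imwrite('pics/w2d.png',cv2.resize(i,(770,630),interpolation=cv2.INTER_CUBIC)[:600])
```

```text
(no output)
```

View pics/w2d.png

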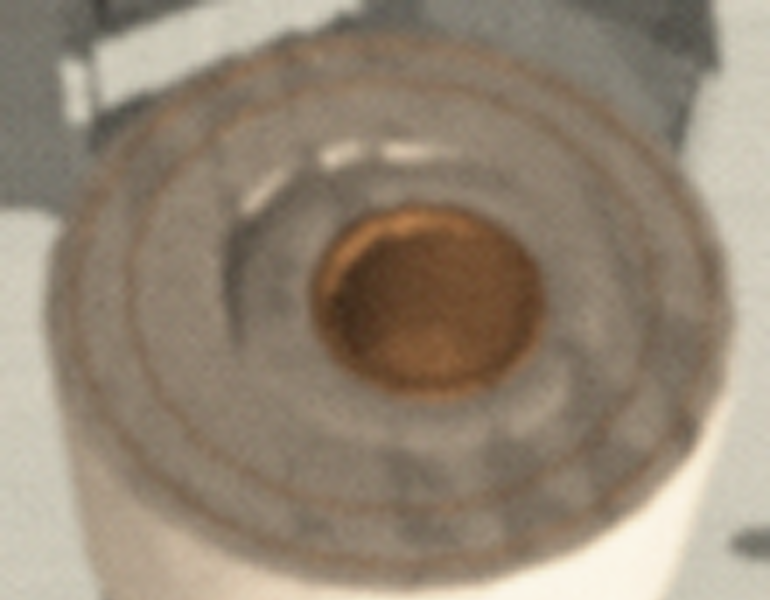

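Run:
```python
from h import *
from scipy.optimize import least_squares
s=load('w2.png')
P=np.array([(46,300),(410,588),(290,567),(550,552),(690,430),(735,310),(715,220),(650,125),(540,62),(390,33),(150,125),(75,215)],float)
B=np.array([(310,290),(547,300),(428,203),(430,398),(350,232),(508,235),(345,360),(515,365)],float)
px=lambda Q:(Q+.5)/7-.5+[195,150]
def circ(C,yaw,r,n=180):
    a=np.radians(yaw); e1=np.array([-np.sin(a),np.cos(a),0]); th=np.linspace(0,2*np.pi,n,endpoint=False)
    return np.array([proj(s,C+r*(np.cos(t)*e1+np.sin(t)*np.array([0,0,1]))) for t in th])
def dist(Q,E):
    out=[]
    c=E.mean(0)
    for q in Q:
        a=np.arctan2(*(E-c).T[::-1]); o=np.argsort(a); r=np.hypot(*(E-c).T)
        out.append(np.hypot(*(q-c))-np.interp(np.arctan2(q[1]-c[1],q[0]-c[0]),a[o],r[o],period=2*np.pi))
    return np.array(out)
def f(v): return dist(px(P),circ(np.array(v[:3]),v[3],45))
r=least_squares(f,[576,-224,62,-10.5],x_scale=[1,1,1,1],diff_step=1e-4); print('free',r.x,r.fun)
def f2(v): return dist(px(P),circ(np.array([v[0],v[1],v[2]]),-10.5,45))
r2=least_squares(f2,[576,-224,62],diff_step=1e-4); print('yaw fixed',r2.x,r2.fun)
for F,yaw in ((r.x,r.x[3]),(r2.x,-10.5)):
  # core centre restricted to the face plane
  a=np.radians(yaw); e1=np.array([-np.sin(a),np.cos(a),0]); F=np.array(F[:3])
  g=lambda v: dist(px(B),circ(F+v[0]*e1+v[1]*np.array([0,0,1]),yaw,v[2]))
  b=least_squares(g,[3,0,15],diff_step=1e-4); print('core left/up/r',b.x,np.hypot(*b.x[:2]),F+b.x[0]*e1+[0,0,b.x[1]],b.fun)
```

```text
free [ 582.031 -223.995   55.86    -8.462] [ 1.146  0.368 -1.059  0.034 -0.428  0.736  0.163  0.161 -0.567 -0.172
 -0.736  0.07 ]
yaw fixed [ 582.315 -223.645   55.576] [ 1.334  0.507 -0.516 -0.288 -0.931  0.602  0.371  0.577 -0.261 -0.23
 -1.213 -0.144]
core left/up/r [ 4.965  2.694 15.442] 5.648782102700326 [ 582.761 -219.084   58.554] [ 0.519  0.234  0.299  0.304 -0.122 -0.57  -0.724  0.065]
core left/up/r [ 4.611  2.705 15.472] 5.3458205421684974 [ 583.156 -219.111   58.28 ] [ 0.484  0.24   0.301  0.306 -0.304 -0.378 -0.53  -0.122]
```

Run:
```python
from h import *
s=load('w2.png')
# rays through fitted points, at known height
for P,z in (([582.03,-224,55.86],62),([582.76,-219.08,58.55],64.3)):
    print(atz(s,*proj(s,P),z))
# trough bed front edge corners etc in w2 (crop 3.333x, off 130,60)
px=lambda X,Y:((X+.5)/3.3333-.5+130,(Y+.5)/3.3333-.5+60)
for q in ((243,240),(562,250)): print('base corner',atz(s,*px(*q),0),atz(s,*px(*q),2))
t=load('top0.png'); tc=lambda X,Y:((X+.5)/12-.5+300,(Y+.5)/12-.5+160)
for C in ([575.5,-223,62],[601,-228,62]): print(proj(t,C))
```

```text
[ 573.502 -222.582   62.   ]
[ 574.602 -217.917   64.3  ]
base corner [ 553.375 -266.571    0.   ] [ 551.618 -265.824    2.   ]
base corner [ 573.955 -173.345    0.   ] [ 572.    -173.494    2.   ]
[327.527 191.979]
[328.868 183.889]
```

Run:
```python
from h import *
print(ctrl.observe()['q'])
plan([460,-80,230],tool(-9),10,-1)
plan([538,231,190],tool(-2.5,0,True),30,-1,[460,-80,230],tool(-9))
```

```text
[-0.257  0.095  0.824  2.304 -1.225  0.342  3.043]
rot [-0.904 -0.455 39.31 ] dist 166.03391116674194
[[-1,0.1,-11.3,12.2,-0.09,-0.05,3.93],[-1,-0.7,-11.3,12.2,-0.09,-0.05,3.93],[-1,-1.4,-11.2,12.2,-0.09,-0.05,3.93],[-1,-2.2,-11.1,12.2,-0.09,-0.05,3.93],[-1,-2.9,-10.9,12.1,-0.09,-0.05,3.93],[-1,-3.7,-10.7,12.1,-0.09,-0.05,3.93],[-1,-4.4,-10.5,12.1,-0.09,-0.05,3.93],[-1,-5.1,-10.2,12.1,-0.09,-0.05,3.93],[-1,-5.8,-9.8,12.1,-0.09,-0.05,3.93],[-1,-6.4,-9.4,12.1,-0.09,-0.05,3.93]]
rot [  0.  173.5   0. ] dist 323.1176256411897
[[-1,0.9,1.3,10.6,0.0,5.78,0.0],[-1,-0.1,1.3,10.7,0.0,5.78,0.0],[-1,-1.2,1.3,10.6,0.0,5.78,0.0],[-1,-2.3,1.3,10.4,0.0,5.78,0.0],[-1,-3.3,1.3,10.2,0.0,5.78,0.0],[-1,-4.3,1.3,9.8,0.0,5.78,0.0],[-1,-5.3,1.3,9.3,0.0,5.78,0.0],[-1,-6.2,1.3,8.7,0.0,5.78,0.0],[-1,-7.0,1.3,8.0,0.0,5.78,0.0],[-1,-7.8,1.3,7.3,0.0,5.78,0.0]]
[[-1,-8.5,1.3,6.5,0.0,5.78,0.0],[-1,-9.1,1.3,5.6,0.0,5.78,0.0],[-1,-9.6,1.3,4.6,0.0,5.78,0.0],[-1,-10.0,1.3,3.6,0.0,5.78,0.0],[-1,-10.4,1.3,2.6,0.0,5.78,0.0],[-1,-10.6,1.3,1.5,0.0,5.78,0.0],[-1,-10.7,1.3,0.5,0.0,5.78,0.0],[-1,-10.7,1.3,-0.6,0.0,5.78,0.0],[-1,-10.6,1.3,-1.7,0.0,5.78,0.0],[-1,-10.3,1.3,-2.7,0.0,5.78,0.0]]
[[-1,-10.0,1.3,-3.8,0.0,5.78,0.0],[-1,-9.6,1.3,-4.7,0.0,5.78,0.0],[-1,-9.0,1.3,-5.7,0.0,5.78,0.0],[-1,-8.4,1.3,-6.6,0.0,5.78,0.0],[-1,-7.7,1.3,-7.4,0.0,5.78,0.0],[-1,-6.9,1.3,-8.1,0.0,5.78,0.0],[-1,-6.1,1.3,-8.8,0.0,5.78,0.0],[-1,-5.2,1.3,-9.4,0.0,5.78,0.0],[-1,-4.2,1.3,-9.8,0.0,5.78,0.0],[-1,-3.2,1.3,-10.2,0.0,5.78,0.0]]
```

>>> {"name": "servo_tool", "arguments": {
  "series": [
    [[-1, 0.1, -11.3, 12.2, 0, 0, 3.9], [-1, -0.7, -11.3, 12.2, 0, 0, 3.9], [-1, -1.4, -11.2, 12.2, 0, 0, 3.9], [-1, -2.2, -11.1, 12.2, 0, 0, 3.9], [-1, -2.9, -10.9, 12.1, 0, 0, 3.9], [-1, -3.7, -10.7, 12.1, 0, 0, 3.9], [-1, -4.4, -10.5, 12.1, 0, 0, 3.9], [-1, -5.1, -10.2, 12.1, 0, 0, 3.9], [-1, -5.8, -9.8, 12.1, 0, 0, 3.9], [-1, -6.4, -9.4, 12.1, 0, 0, 3.9]]
  ]
}}

```text
clock: 5.25
position: [463.6, -99.1, 204.0]
eef_rot: [[0.977, 0.165, 0.136], [-0.141, 0.02, 0.99], [0.16, -0.986, 0.043]]
force: [0.5, 0.5, 0.0]
opening: 85.8
```

>>> {"name": "servo_tool", "arguments": {
  "series": [
    [[-1, 0.9, 1.3, 10.6, 0, 5.8, 0], [-1, -0.1, 1.3, 10.7, 0, 5.8, 0], [-1, -1.2, 1.3, 10.6, 0, 5.8, 0], [-1, -2.3, 1.3, 10.4, 0, 5.8, 0], [-1, -3.3, 1.3, 10.2, 0, 5.8, 0], [-1, -4.3, 1.3, 9.8, 0, 5.8, 0], [-1, -5.3, 1.3, 9.3, 0, 5.8, 0], [-1, -6.2, 1.3, 8.7, 0, 5.8, 0], [-1, -7, 1.3, 8, 0, 5.8, 0], [-1, -7.8, 1.3, 7.3, 0, 5.8, 0]]
  ]
}}

```text
clock: 6.08
position: [489.9, 4.9, 196.3]
eef_rot: [[0.398, 0.167, 0.902], [-0.916, 0.02, 0.4], [0.049, -0.986, 0.161]]
force: [-0.8, -0.4, -0.0]
opening: 85.4
```

Run:
```python
from h import *
print(show()['q'])
```

```text
t 6.0833 p [489.889   4.865 196.265] f [-0.771 -0.353 -0.023] tq [-0.038  0.189 -0.007] op 85.41489419450923
[[ 0.398  0.167  0.902]
 [-0.916  0.02   0.4  ]
 [ 0.049 -0.986  0.161]]
[-0.784  0.105  0.818  1.905 -0.119  1.001  0.495]
```

Working as hoped; replan from here to the pose above the spindle.

Run:
```python
from h import *
plan([538,231,190],tool(-2.5,0,True),20,-1)
```

```text
rot [ -8.695 115.861  -7.589] dist 231.2815865537855
[[-1,-9.4,0.9,6.6,-0.43,5.79,-0.38],[-1,-10.0,0.8,5.7,-0.43,5.79,-0.38],[-1,-10.6,0.7,4.6,-0.43,5.79,-0.38],[-1,-11.0,0.6,3.5,-0.43,5.79,-0.38],[-1,-11.3,0.5,2.4,-0.43,5.79,-0.38],[-1,-11.5,0.4,1.3,-0.43,5.79,-0.38],[-1,-11.6,0.3,0.1,-0.43,5.79,-0.38],[-1,-11.5,0.3,-1.1,-0.43,5.79,-0.38],[-1,-11.3,0.2,-2.2,-0.43,5.79,-0.38],[-1,-11.1,0.2,-3.3,-0.43,5.79,-0.38]]
[[-1,-10.7,0.1,-4.4,-0.43,5.79,-0.38],[-1,-10.2,0.1,-5.5,-0.43,5.79,-0.38],[-1,-9.6,0.1,-6.5,-0.43,5.79,-0.38],[-1,-8.9,0.1,-7.4,-0.43,5.79,-0.38],[-1,-8.1,0.1,-8.3,-0.43,5.79,-0.38],[-1,-7.2,0.1,-9.1,-0.43,5.79,-0.38],[-1,-6.2,0.1,-9.7,-0.43,5.79,-0.38],[-1,-5.2,0.1,-10.3,-0.43,5.79,-0.38],[-1,-4.2,0.2,-10.8,-0.43,5.79,-0.38],[-1,-3.0,0.2,-11.2,-0.43,5.79,-0.38]]
```

>>> {"name": "servo_tool", "arguments": {
  "series": [
    [[-1, -9.4, 0.9, 6.6, -0.43, 5.79, -0.38], [-1, -10.0, 0.8, 5.7, -0.43, 5.79, -0.38], [-1, -10.6, 0.7, 4.6, -0.43, 5.79, -0.38], [-1, -11.0, 0.6, 3.5, -0.43, 5.79, -0.38], [-1, -11.3, 0.5, 2.4, -0.43, 5.79, -0.38], [-1, -11.5, 0.4, 1.3, -0.43, 5.79, -0.38], [-1, -11.6, 0.3, 0.1, -0.43, 5.79, -0.38], [-1, -11.5, 0.3, -1.1, -0.43, 5.79, -0.38], [-1, -11.3, 0.2, -2.2, -0.43, 5.79, -0.38], [-1, -11.1, 0.2, -3.3, -0.43, 5.79, -0.38]]
  ]
}}

```text
clock: 6.92
position: [513.3, 118.4, 193.1]
eef_rot: [[-0.565, 0.09, 0.82], [-0.825, -0.037, -0.564], [-0.02, -0.995, 0.095]]
force: [-0.4, 0.5, -0.0]
opening: 85.5
```

>>> {"name": "servo_tool", "arguments": {
  "series": [
    [[-1, -10.7, 0.1, -4.4, -0.43, 5.79, -0.38], [-1, -10.2, 0.1, -5.5, -0.43, 5.79, -0.38], [-1, -9.6, 0.1, -6.5, -0.43, 5.79, -0.38], [-1, -8.9, 0.1, -7.4, -0.43, 5.79, -0.38], [-1, -8.1, 0.1, -8.3, -0.43, 5.79, -0.38], [-1, -7.2, 0.1, -9.1, -0.43, 5.79, -0.38], [-1, -6.2, 0.1, -9.7, -0.43, 5.79, -0.38], [-1, -5.2, 0.1, -10.3, -0.43, 5.79, -0.38], [-1, -4.2, 0.2, -10.8, -0.43, 5.79, -0.38], [-1, -3.0, 0.2, -11.2, -0.43, 5.79, -0.38]]
  ]
}}

```text
clock: 7.75
position: [536.7, 231.8, 189.5]
eef_rot: [[-0.999, 0.0, -0.042], [0.042, -0.002, -0.999], [-0.0, -1.0, 0.002]]
force: [-0.6, -0.1, 0.4]
opening: 85.2
```

Run:
```python
from h import *
print(show()['q']); wsnap('w3.png')
```

```text
t 7.75 p [536.716 231.755 189.459] f [-0.607 -0.129  0.367] tq [ 0.012  0.024 -0.008] op 85.16443745147396
[[-0.999  0.    -0.042]
 [ 0.042 -0.002 -0.999]
 [-0.    -1.     0.002]]
[-1.103  0.573  1.032  1.507 -0.496  1.344 -1.642]
```

View pics/b_w3.png

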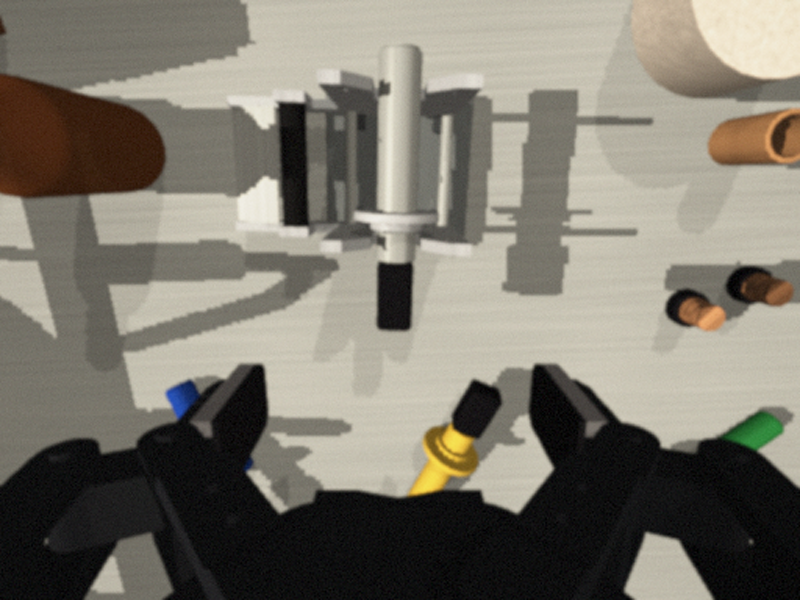

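Run:
```python
from h import *
s=load('w3.png')
i=s['img'][20:220,180:330,::-1]; cv2.imwrite('pics/w3c.png',cv2.resize(i,(600,800),interpolation=cv2.INTER_CUBIC)[:600]);cv2.imwrite('pics/w3d.png',cv2.resize(s['img'][120:220,195:315,::-1],(720,600),interpolation=cv2.INTER_CUBIC))
```

```text
(no output)
```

View pics/w3c.png

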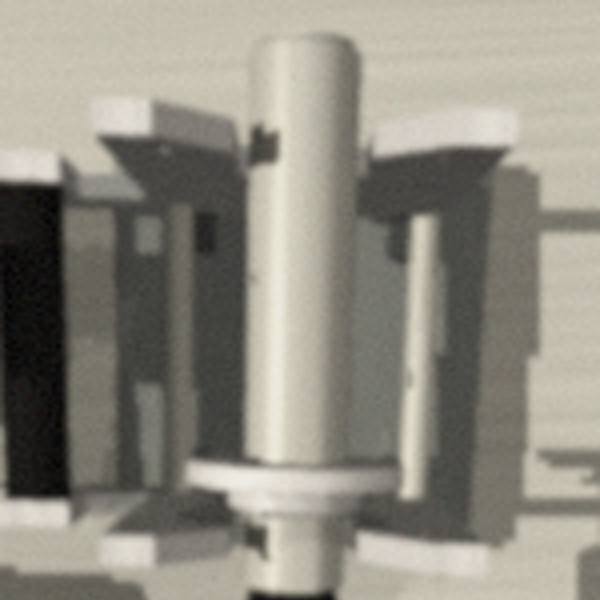

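View pics/w3d.png

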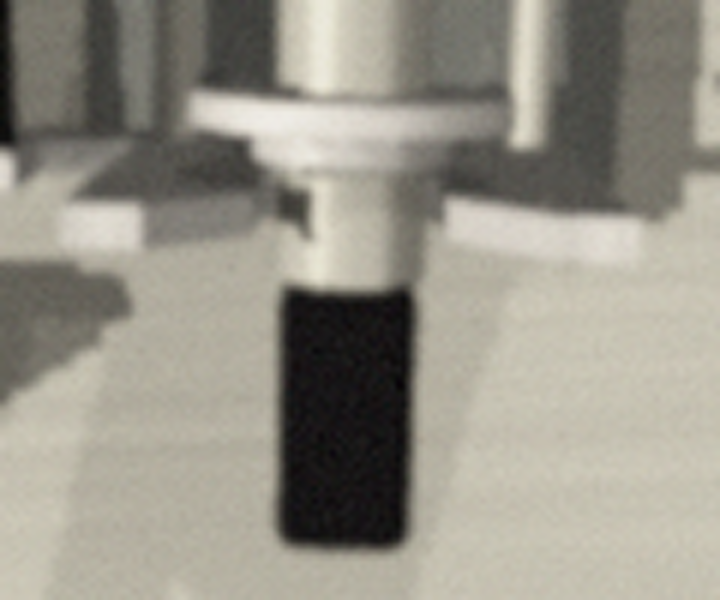

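Run:
```python
from h import *
s=load('w3.png')
d=lambda X,Y:((X+.5)/6-.5+195,(Y+.5)/6-.5+120)
c=lambda X,Y:((X+.5)/4-.5+180,(Y+.5)/4-.5+20)
for n,p,z in [('gfar',d(349,290),97),('gnear',d(344,546),97),('tip',c(306,40),85),('fl front left',c(187,470),85),('fl r',c(400,470),85),
 ('nearL',c(100,545),112),('nearR',c(490,552),112),('nearL_b',c(102,565),112),('nearR_b',c(488,572),112),('nL in',c(237,540),112),('nR in',c(357,540),112),
 ('farL',c(95,105),112),('farR',c(518,115),112),('fL in',c(237,125),112),('fR in',c(372,130),112)]:
    print(n,atz(s,*p,z))
```

```text
gfar [558.924 232.211  97.   ]
gnear [520.732 234.617  97.   ]
tip [667.093 224.88   85.   ]
fl front left [584.66  254.012  85.   ]
fl r [582.723 207.92   85.   ]
nearL [572.925 269.333 112.   ]
nearR [568.32  192.853 112.   ]
nearL_b [568.965 269.289 112.   ]
nearR_b [564.362 193.239 112.   ]
nL in [572.775 242.424 112.   ]
nR in [571.785 218.92  112.   ]
farL [651.286 263.282 112.   ]
farR [646.539 188.039 112.   ]
fL in [646.991 238.222 112.   ]
fR in [645.173 214.131 112.   ]
```

Run:
```python
from h import *
plan([539.6,233.2,90],tool(-3.7,0,True),10,-1)
```

```text
rot [-0.032  1.317 -0.054] dist 99.02374145630661
[[-1,-0.2,9.9,0.1,-0.0,0.13,-0.01],[-1,-0.2,9.9,0.1,-0.0,0.13,-0.01],[-1,-0.3,9.9,0.1,-0.0,0.13,-0.01],[-1,-0.3,9.9,0.1,-0.0,0.13,-0.01],[-1,-0.3,9.9,0.1,-0.0,0.13,-0.01],[-1,-0.3,9.9,0.1,-0.0,0.13,-0.01],[-1,-0.3,9.9,0.1,-0.0,0.13,-0.01],[-1,-0.3,9.9,0.1,-0.0,0.13,-0.01],[-1,-0.3,9.9,0.1,-0.0,0.13,-0.01],[-1,-0.3,9.9,0.1,-0.0,0.13,-0.01]]
```

Run:
```python
from h import *
show();show()
```

```text
t 7.8 p [537.088 234.688 188.981] f [1.369 2.603 0.431] tq [ 0.177 -0.113  0.017] op 85.22311229687878
[[-0.999  0.001 -0.042]
 [ 0.042 -0.001 -0.999]
 [-0.001 -1.     0.001]]
t 7.8 p [537.088 234.688 188.981] f [1.369 2.603 0.431] tq [ 0.177 -0.113  0.017] op 85.22311229687878
[[-0.999  0.001 -0.042]
 [ 0.042 -0.001 -0.999]
 [-0.001 -1.     0.001]]
```

>>> {"name": "servo_tool", "arguments": {
  "series": [
    [[-1, -0.3, 9.9, 0.1, 0, 0.13, 0], [-1, -0.3, 9.9, 0.1, 0, 0.13, 0], [-1, -0.3, 9.9, 0.1, 0, 0.13, 0], [-1, -0.3, 9.9, 0.1, 0, 0.13, 0], [-1, -0.3, 9.9, 0.1, 0, 0.13, 0], [-1, -0.3, 9.9, 0.1, 0, 0.13, 0], [-1, -0.3, 9.9, 0.1, 0, 0.13, 0], [-1, 0, 0, 0, 0, 0, 0], [-1, 0, 0, 0, 0, 0, 0], [-1, 0, 0, 0, 0, 0, 0]]
  ]
}}

```text
clock: 8.63
position: [539.5, 229.3, 120.7]
eef_rot: [[-0.999, 0.002, -0.054], [0.054, -0.002, -0.999], [-0.002, -1.0, 0.002]]
force: [-0.9, -0.8, 0.7]
opening: 85.5
```

Run:
```python
from h import *
show(); s=wsnap('w4.png'); show()
```

```text
t 8.6333 p [539.513 229.324 120.697] f [-0.88  -0.816  0.727] tq [ 0.015 -0.054 -0.025] op 85.4849613610131
[[-0.999  0.002 -0.054]
 [ 0.054 -0.002 -0.999]
 [-0.002 -1.     0.002]]
t 8.6833 p [539.672 229.385 120.987] f [ 0.347 -0.469 -0.03 ] tq [0.056 0.041 0.018] op 85.64294855484688
[[-0.999  0.002 -0.054]
 [ 0.054 -0.001 -0.999]
 [-0.002 -1.     0.001]]
```

View pics/b_w4.png

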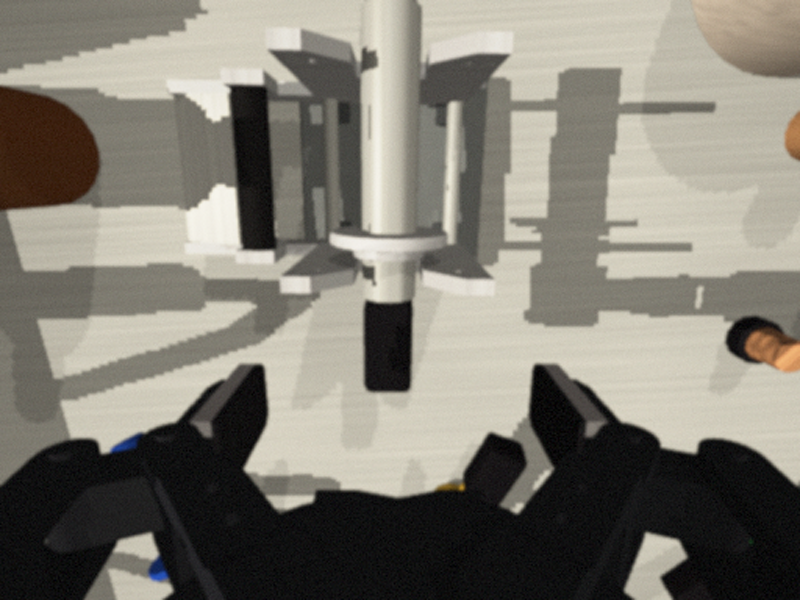

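Run:
```python
from h import *
s=load('w4.png'); s['tool']=(s['tool'][0],np.array([539.6,229.36,120.85]))
d=lambda X,Y:((X+.5)/1.5625-.5,(Y+.5)/1.5625-.5)
for p in ((388,302),(388,390)): print(atz(s,*d(*p),97))
plan([539.8,233.2,66],tool(-3.7,0,True),10,-1)
```

```text
[559.229 232.205  97.   ]
[521.248 234.503  97.   ]
rot [-0.074  0.581 -0.13 ] dist 55.11968220643258
[[-1,0.0,5.5,-0.4,-0.01,0.06,-0.01],[-1,0.0,5.5,-0.4,-0.01,0.06,-0.01],[-1,0.0,5.5,-0.4,-0.01,0.06,-0.01],[-1,0.0,5.5,-0.4,-0.01,0.06,-0.01],[-1,0.0,5.5,-0.4,-0.01,0.06,-0.01],[-1,0.0,5.5,-0.4,-0.01,0.06,-0.01],[-1,0.0,5.5,-0.4,-0.01,0.06,-0.01],[-1,0.0,5.5,-0.4,-0.01,0.06,-0.01],[-1,0.0,5.5,-0.4,-0.01,0.06,-0.01],[-1,0.0,5.5,-0.4,-0.01,0.06,-0.01]]
```

>>> {"name": "servo_tool", "arguments": {
  "series": [
    [[-1, -0.1, 6.9, -0.5, 0, 0.07, 0], [-1, 0, 6.9, -0.5, 0, 0.07, 0], [-1, 0, 6.9, -0.5, 0, 0.07, 0], [-1, 0, 6.9, -0.5, 0, 0.07, 0], [-1, 0, 6.9, -0.5, 0, 0.07, 0], [-1, 0, 6.9, -0.5, 0, 0.07, 0], [-1, 0, 6.9, -0.5, 0, 0.07, 0], [-1, 0, 6.7, -0.5, 0, 0.07, 0], [-1, 0, 0, 0, 0, 0, 0], [-1, 0, 0, 0, 0, 0, 0]]
  ]
}}

```text
clock: 9.52
position: [539.2, 233.2, 64.9]
eef_rot: [[-0.998, 0.0, -0.064], [0.064, -0.002, -0.998], [-0.0, -1.0, 0.002]]
force: [-0.2, 0.1, -0.0]
opening: 85.5
```

>>> {"name": "servo_tool", "arguments": {
  "series": [
    [[0.5, 0, 0, 0, 0, 0, 0], [0.5, 0, 0, 0, 0, 0, 0], [1, 0, 0, 0, 0, 0, 0], [1, 0, 0, 0, 0, 0, 0], [1, 0, 0, 0, 0, 0, 0], [1, 0, 0, 0, 0, 0, 0], [1, 0, 0, 0, 0, 0, 0], [1, 0, 0, 0, 0, 0, 0], [1, 0, 0, 0, 0, 0, 0], [1, 0, 0, 0, 0, 0, 0]]
  ],
  "force": 80
}}

```text
clock: 10.35
position: [539.6, 233.3, 65.7]
eef_rot: [[-0.998, 0.001, -0.064], [0.064, -0.001, -0.998], [-0.001, -1.0, 0.001]]
force: [0.2, 0.9, 4.0]
opening: 19.0
```

Run:
```python
from h import *
show(); s=wsnap('w5.png')
```

```text
t 10.35 p [539.635 233.295  65.69 ] f [0.19  0.857 4.002] tq [-0.038  0.072 -0.031] op 19.037295178365095
[[-0.998  0.001 -0.064]
 [ 0.064 -0.001 -0.998]
 [-0.001 -1.     0.001]]
```

View pics/b_w5.png

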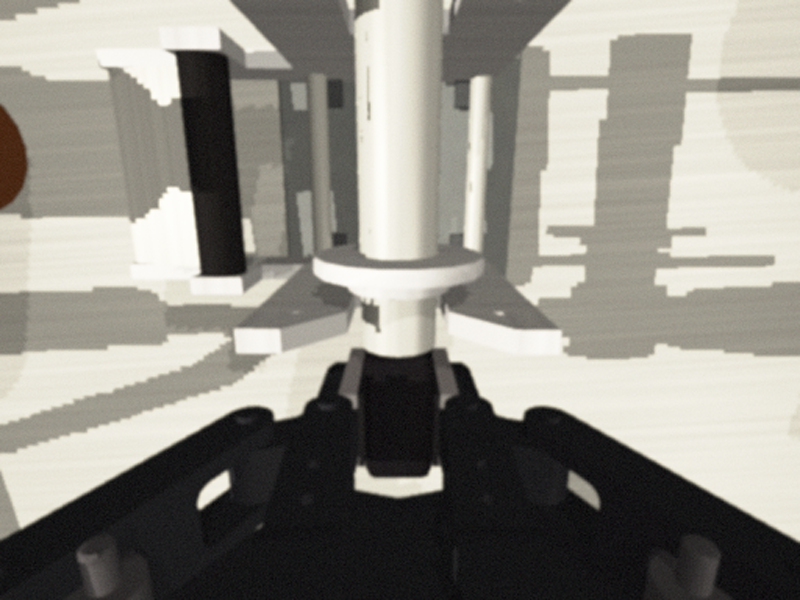

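Run:
```python
from h import *
h=np.array([np.cos(np.radians(-12)),np.sin(np.radians(-12)),0]); b=np.array([575.3,-218,64.4])
app=b-143.6*h; app[2]=45.1; print(app)
o=ctrl.observe()
plan([539.6,233.3,155.7],tool(-3.7,0,True),10,1)
up=app.copy(); up[2]=145
plan(up,tool(-12,0,True),20,1,[539.6,233.3,155.7],tool(-3.7,0,True))
```

```text
[ 434.838 -188.144   45.1  ]
rot [-0.082  0.019 -0.08 ] dist 90.0246607608258
[[1,-0.0,-9.0,0.0,-0.01,0.0,-0.01],[1,-0.0,-9.0,0.0,-0.01,0.0,-0.01],[1,-0.0,-9.0,0.0,-0.01,0.0,-0.01],[1,-0.0,-9.0,0.0,-0.01,0.0,-0.01],[1,-0.0,-9.0,0.0,-0.01,0.0,-0.01],[1,-0.0,-9.0,0.0,-0.01,0.0,-0.01],[1,0.0,-9.0,0.0,-0.01,0.0,-0.01],[1,0.0,-9.0,0.0,-0.01,0.0,-0.01],[1,0.0,-9.0,0.0,-0.01,0.0,-0.01],[1,0.0,-9.0,0.0,-0.01,0.0,-0.01]]
rot [0.  8.3 0. ] dist 434.40132446115
[[1,3.9,0.5,21.4,0.0,0.42,0.0],[1,3.7,0.5,21.4,0.0,0.42,0.0],[1,3.6,0.5,21.4,0.0,0.42,0.0],[1,3.4,0.5,21.4,0.0,0.42,0.0],[1,3.2,0.5,21.5,0.0,0.42,0.0],[1,3.1,0.5,21.5,0.0,0.42,0.0],[1,2.9,0.5,21.5,0.0,0.42,0.0],[1,2.8,0.5,21.5,0.0,0.42,0.0],[1,2.6,0.5,21.6,0.0,0.42,0.0],[1,2.5,0.5,21.6,0.0,0.42,0.0]]
[[1,2.3,0.5,21.6,0.0,0.42,0.0],[1,2.2,0.5,21.6,0.0,0.42,0.0],[1,2.0,0.5,21.6,0.0,0.42,0.0],[1,1.8,0.5,21.6,0.0,0.42,0.0],[1,1.7,0.5,21.6,0.0,0.42,0.0],[1,1.5,0.5,21.7,0.0,0.42,0.0],[1,1.4,0.5,21.7,0.0,0.42,0.0],[1,1.2,0.5,21.7,0.0,0.42,0.0],[1,1.1,0.5,21.7,0.0,0.42,0.0],[1,0.9,0.5,21.7,0.0,0.42,0.0]]
```

>>> {"name": "servo_tool", "arguments": {
  "series": [
    [[1, 0, -4, 0, 0, 0, 0], [1, 0, -9, 0, 0, 0, 0], [1, 0, -10, 0, 0, 0, 0], [1, 0, -10, 0, 0, 0, 0], [1, 0, -10, 0, 0, 0, 0], [1, 0, -10, 0, 0, 0, 0], [1, 0, -10, 0, 0, 0, 0], [1, 0, -10, 0, 0, 0, 0], [1, 0, -10, 0, 0, 0, 0], [1, 0, -7, 0, 0, 0, 0]]
  ]
}}

```text
clock: 11.23
position: [539.9, 233.5, 157.0]
eef_rot: [[-0.998, 0.002, -0.064], [0.064, -0.001, -0.998], [-0.002, -1.0, 0.001]]
force: [-0.6, -0.1, -1.5]
opening: 18.8
```

>>> {"name": "servo_tool", "arguments": {
  "series": [
    [[1, 3.9, 0.5, 21.4, 0, 0.42, 0], [1, 3.7, 0.5, 21.4, 0, 0.42, 0], [1, 3.6, 0.5, 21.4, 0, 0.42, 0], [1, 3.4, 0.5, 21.4, 0, 0.42, 0], [1, 3.2, 0.5, 21.5, 0, 0.42, 0], [1, 3.1, 0.5, 21.5, 0, 0.42, 0], [1, 2.9, 0.5, 21.5, 0, 0.42, 0], [1, 2.8, 0.5, 21.5, 0, 0.42, 0], [1, 2.6, 0.5, 21.6, 0, 0.42, 0], [1, 2.5, 0.5, 21.6, 0, 0.42, 0]]
  ]
}}

```text
clock: 12.07
position: [486.6, 21.6, 151.0]
eef_rot: [[-0.99, 0.001, -0.138], [0.138, -0.001, -0.99], [-0.001, -1.0, 0.001]]
force: [0.3, 0.7, -0.3]
opening: 18.7
```

>>> {"name": "servo_tool", "arguments": {
  "series": [
    [[1, 2.3, 0.5, 21.6, 0, 0.42, 0], [1, 2.2, 0.5, 21.6, 0, 0.42, 0], [1, 2, 0.5, 21.6, 0, 0.42, 0], [1, 1.8, 0.5, 21.6, 0, 0.42, 0], [1, 1.7, 0.5, 21.6, 0, 0.42, 0], [1, 1.5, 0.5, 21.7, 0, 0.42, 0], [1, 1.4, 0.5, 21.7, 0, 0.42, 0], [1, 1.2, 0.5, 21.7, 0, 0.42, 0], [1, 1.1, 0.5, 21.7, 0, 0.42, 0], [1, 0.9, 0.5, 21.7, 0, 0.42, 0]]
  ]
}}

```text
clock: 12.9
position: [433.9, -189.1, 146.4]
eef_rot: [[-0.978, 0.001, -0.21], [0.21, -0.001, -0.978], [-0.002, -1.0, 0.001]]
force: [0.5, -0.3, -1.5]
opening: 18.8
```

Run:
```python
from h import *
print(show()['q'])
plan([434.8,-188.1,48],tool(-12,0,True),10,1)
```

```text
t 12.9 p [ 433.944 -189.082  146.39 ] f [ 0.489 -0.305 -1.526] tq [-0.     0.043 -0.002] op 18.81572481277694
[[-0.978  0.001 -0.21 ]
 [ 0.21  -0.001 -0.978]
 [-0.002 -1.     0.001]]
[-0.528  0.393  1.158  1.873 -0.397  1.134 -1.007]
rot [-0.064 -0.114 -0.089] dist 98.39828129919972
[[1,-0.0,9.8,-0.1,-0.01,-0.01,-0.01],[1,-0.0,9.8,-0.1,-0.01,-0.01,-0.01],[1,-0.1,9.8,-0.1,-0.01,-0.01,-0.01],[1,-0.1,9.8,-0.1,-0.01,-0.01,-0.01],[1,-0.1,9.8,-0.1,-0.01,-0.01,-0.01],[1,-0.1,9.8,-0.1,-0.01,-0.01,-0.01],[1,-0.1,9.8,-0.1,-0.01,-0.01,-0.01],[1,-0.1,9.8,-0.1,-0.01,-0.01,-0.01],[1,-0.1,9.8,-0.1,-0.01,-0.01,-0.01],[1,-0.1,9.8,-0.1,-0.01,-0.01,-0.01]]
```

Run:
```python
from h import *
s=wsnap('w6.png'); snap('scene','s6.png');show()
```

```text
t 13.0 p [ 432.507 -192.94   146.99 ] f [ 0.298 -0.557 -1.761] tq [-0.001  0.087  0.015] op 18.66499014713404
[[-0.976  0.002 -0.217]
 [ 0.217 -0.005 -0.976]
 [-0.003 -1.     0.004]]
```

View pics/b_w6.png

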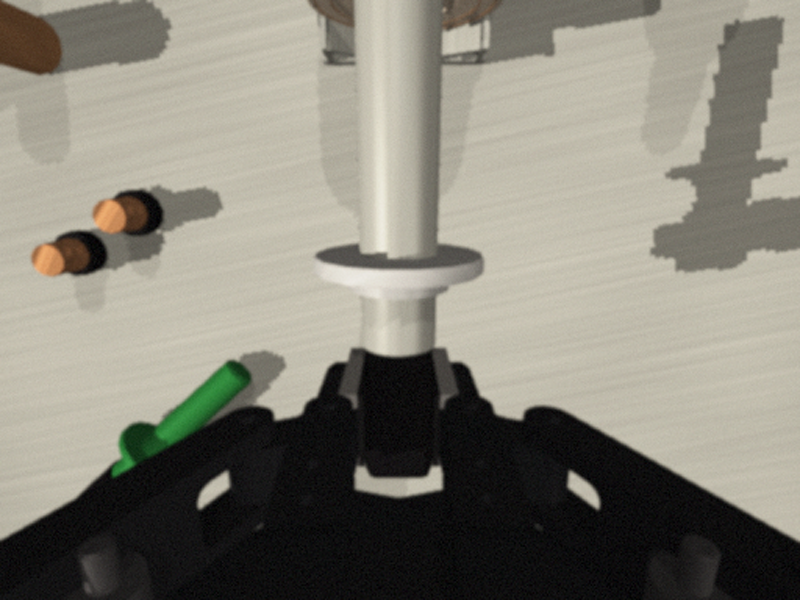

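>>> {"name": "servo_tool", "arguments": {
  "series": [
    [[1, -3, 0, 0, 0, 0, 0], [1, -3, 0, 0, 0, 0, 0], [1, 0, 0, 0, 0, 0, 0], [1, 0, 0, 0, 0, 0, 0], [1, 0, 0, 0, 0, 0, 0], [1, 0, 0, 0, 0, 0, 0], [1, 0, 0, 0, 0, 0, 0], [1, 0, 0, 0, 0, 0, 0], [1, 0, 0, 0, 0, 0, 0], [1, 0, 0, 0, 0, 0, 0]]
  ]
}}

```text
clock: 13.83
position: [440.2, -189.2, 146.0]
eef_rot: [[-0.978, 0.001, -0.209], [0.209, -0.002, -0.978], [-0.001, -1.0, 0.001]]
force: [-0.3, -0.2, -1.5]
opening: 19.2
```

Run:
```python
from h import *
show();s=wsnap('w7.png'); show()
cv2.imwrite('pics/w7c.png',cv2.resize(s['img'][0:75,190:340,::-1],(800,400),interpolation=cv2.INTER_CUBIC))
```

```text
t 13.8333 p [ 440.213 -189.237  146.034] f [-0.297 -0.168 -1.453] tq [ 0.015  0.091 -0.02 ] op 19.151743383065813
[[-0.978  0.001 -0.209]
 [ 0.209 -0.002 -0.978]
 [-0.001 -1.     0.001]]
t 13.8833 p [ 440.223 -189.288  146.026] f [ 0.29  -0.123 -1.708] tq [0.038 0.058 0.013] op 18.640036083822146
[[-0.978  0.001 -0.209]
 [ 0.209 -0.002 -0.978]
 [-0.001 -1.     0.001]]
```

View pics/w7c.png

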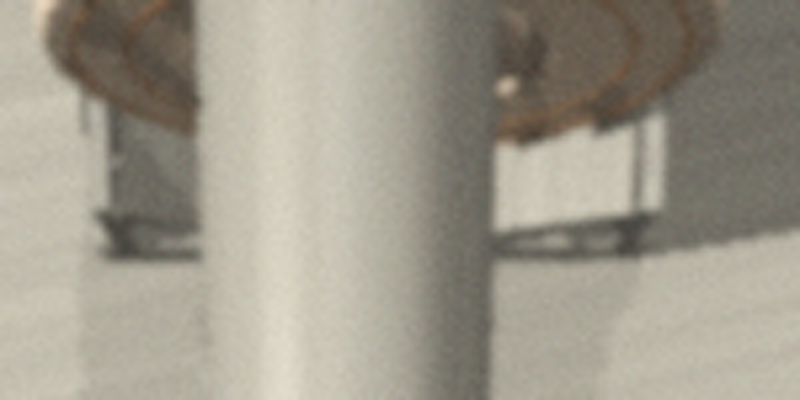

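>>> {"name": "servo_tool", "arguments": {
  "series": [
    [[1, 0, 8, 0.2, 0, 0, 0], [1, 0, 13, 0.2, 0, 0, 0], [1, 0, 14, 0.2, 0, 0, 0], [1, 0, 14, 0.2, 0, 0, 0], [1, 0, 14, 0.2, 0, 0, 0], [1, 0, 14, 0, 0, 0, 0], [1, 0, 12, 0, 0, 0, 0], [1, 0, 8, 0, 0, 0, 0], [1, 0, 4, 0, 0, 0, 0], [1, 0, 0, 0, 0, 0, 0]]
  ]
}}

```text
clock: 14.72
position: [439.5, -190.2, 44.2]
eef_rot: [[-0.978, -0.001, -0.209], [0.209, -0.001, -0.978], [0.0, -1.0, 0.001]]
force: [-0.9, 0.1, -1.5]
opening: 18.9
```

Run:
```python
from h import *
s=snap('scene','s8.png');t=snap('top','t8.png'); show();wsnap('w8.png')
cv2.imwrite('pics/s8c.png',cv2.resize(s['img'][130:230,120:260,::-1],(800,571),interpolation=cv2.INTER_CUBIC))
```

```text
t 14.8167 p [ 440.494 -190.746   45.343] f [ 0.27  -0.074 -2.304] tq [-0.018  0.056 -0.009] op 18.646146826508257
[[-0.978  0.002 -0.209]
 [ 0.209 -0.002 -0.978]
 [-0.002 -1.     0.002]]
```

View pics/s8c.png

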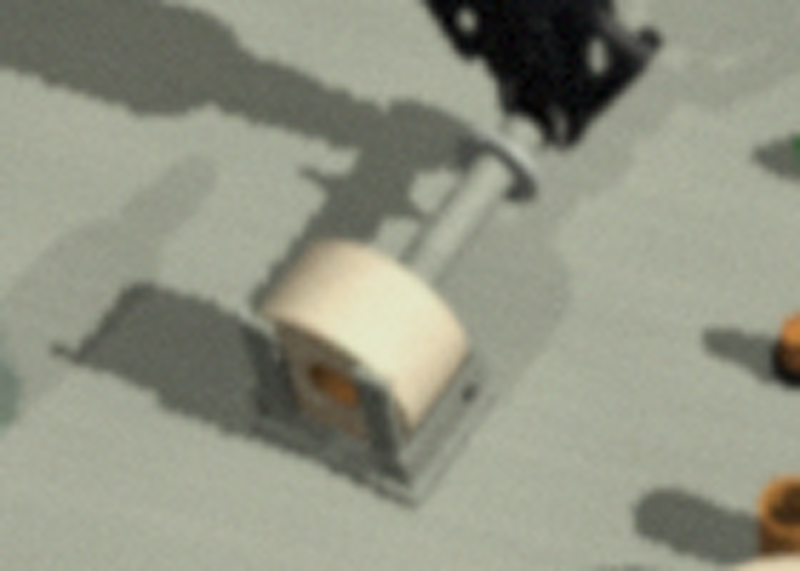

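View pics/b_w8.png

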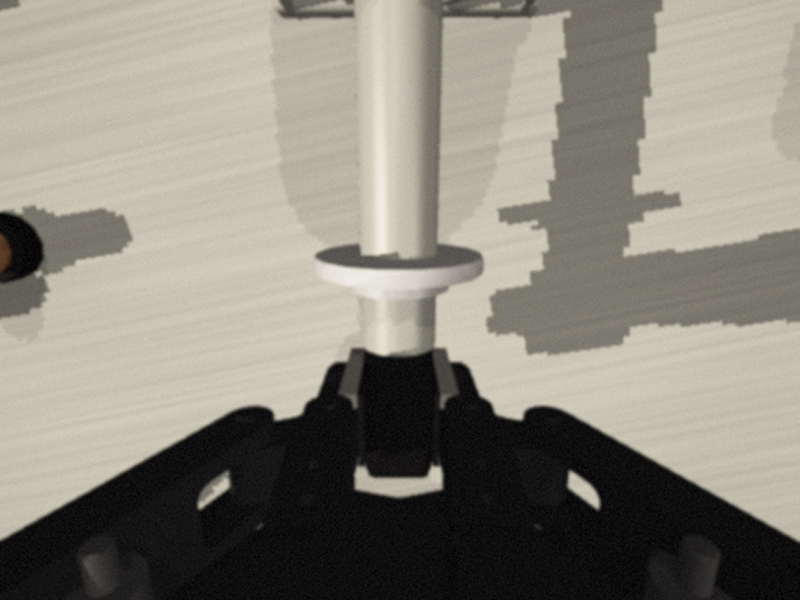

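Run:
```python
from h import *
s=load('w8.png'); 
a=cv2.resize(s['img'][0:20,165:215,::-1],(800,320),interpolation=cv2.INTER_CUBIC);b=cv2.resize(s['img'][0:20,305:355,::-1],(800,320)[:2],interpolation=cv2.INTER_CUBIC)
cv2.imwrite('pics/w8c.png',np.vstack([a[:290],b[:290]])); show()
```

```text
t 14.8667 p [ 440.722 -190.837   45.617] f [ 0.058 -0.852 -1.358] tq [0.028 0.11  0.039] op 18.783531885263578
[[-0.978  0.002 -0.209]
 [ 0.209 -0.002 -0.978]
 [-0.003 -1.     0.002]]
```

View pics/w8c.png

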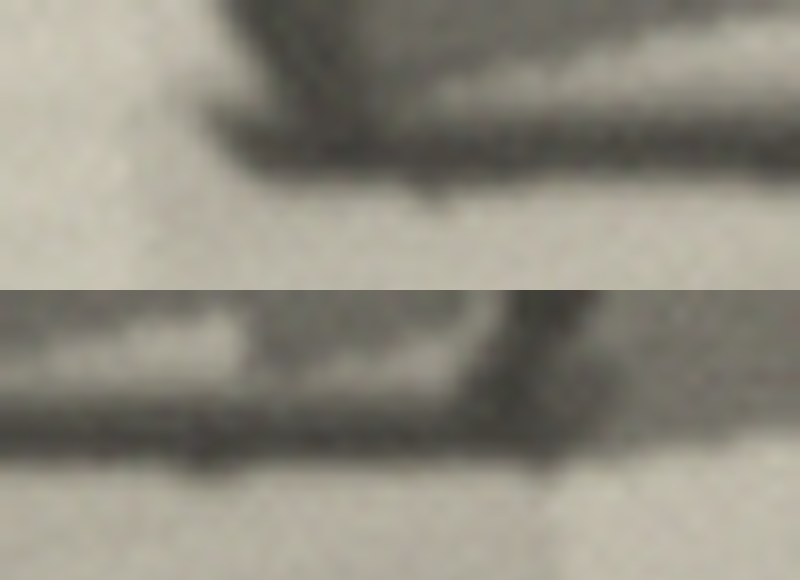

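>>> {"name": "servo_tool", "arguments": {
  "series": [
    [[1, -0.5, 0.1, -0.6, 0, 0, 0], [1, -0.5, 0.1, -0.5, 0, 0, 0], [1, -0.5, 0.1, 0, 0, 0, 0], [1, -0.5, 0, 0, 0, 0, 0], [1, -0.5, 0, 0, 0, 0, 0], [1, -0.5, 0, 0, 0, 0, 0], [1, -0.5, 0, 0, 0, 0, 0], [1, -0.5, 0, 0, 0, 0, 0], [1, 0, 0, 0, 0, 0, 0], [1, 0, 0, 0, 0, 0, 0]]
  ]
}}

```text
clock: 15.7
position: [444.3, -190.2, 44.7]
eef_rot: [[-0.978, 0.001, -0.209], [0.209, -0.002, -0.978], [-0.001, -1.0, 0.002]]
force: [0.2, -0.2, -1.6]
opening: 18.7
```

```bash
cat >> h.py <<'E'
def st():
    o=ctrl.observe(); p=np.array(o['position']); M=np.array(o['eef_rot']); F=M.T@np.array(o['force'])
    h=np.array([np.cos(np.radians(-12.1)),np.sin(np.radians(-12.1)),0]); e=np.array([-h[1],h[0],0])
    print('t%.2f along %.2f lat %.2f z %.2f | tipz %.2f tiplat %.2f | F along %.2f left %.2f up %.2f'%(o['clock'],p@h,p@e,p[2],p[2]+19.3-128.6*M[2,0],p@e-128.6*(M[:,0]@e),o['force']@h,o['force']@e,o['force'][2]),np.array(o['wrist_torque']),'yaw',np.degrees(np.arctan2(-M[1,0],-M[0,0])))
E
python3 - <<'E'
from h import *
st()
E
```

```text
t15.70 along 474.27 lat -92.86 z 44.71 | tipz 64.17 tiplat -92.82 | F along 0.22 left -0.18 up -1.57 [0.061 0.043 0.006] yaw -12.082043795505914
```

>>> {"name": "servo_tool", "arguments": {
  "series": [
    [[1, -0.5, 0, 0.1, 0, 0, 0], [1, -0.5, 0, 0.1, 0, 0, 0], [1, -0.5, 0, 0, 0, 0, 0], [1, -0.5, 0, 0, 0, 0, 0], [1, -0.5, 0, 0, 0, 0, 0], [1, -0.5, 0, 0, 0, 0, 0], [1, -0.5, 0, 0, 0, 0, 0], [1, -0.5, 0, 0, 0, 0, 0], [1, -0.5, 0, 0, 0, 0, 0], [1, -0.5, 0, 0, 0, 0, 0]]
  ]
}}

```text
clock: 16.53
position: [449.2, -191.4, 44.7]
eef_rot: [[-0.978, 0.001, -0.209], [0.209, -0.002, -0.978], [-0.001, -1.0, 0.001]]
force: [0.5, 0.4, -1.2]
opening: 19.1
```

Run:
```python
from h import *
st()
```

```text
t16.53 along 479.31 lat -93.03 z 44.72 | tipz 64.18 tiplat -92.99 | F along 0.37 left 0.48 up -1.23 [0.011 0.067 0.021] yaw -12.081320294251489
```

>>> {"name": "servo_tool", "arguments": {
  "series": [
    [[1, -0.4, 0, 0, 0, 0, 0], [1, -0.4, 0, 0, 0, 0, 0], [1, -0.4, 0, 0, 0, 0, 0], [1, -0.4, 0, 0, 0, 0, 0], [1, -0.4, 0, 0, 0, 0, 0], [1, -0.3, 0, 0, 0, 0, 0], [1, -0.3, 0, 0, 0, 0, 0], [1, -0.3, 0, 0, 0, 0, 0], [1, -0.3, 0, 0, 0, 0, 0], [1, -0.3, 0, 0, 0, 0, 0]]
  ]
}}

```text
clock: 17.37
position: [452.6, -192.2, 44.7]
eef_rot: [[-0.978, 0.001, -0.209], [0.209, -0.002, -0.978], [-0.001, -1.0, 0.001]]
force: [-0.7, -0.4, -1.2]
opening: 18.6
```

Run:
```python
from h import *
st()
```

```text
t17.37 along 482.78 lat -93.02 z 44.73 | tipz 64.19 tiplat -92.98 | F along -0.58 left -0.56 up -1.18 [0.036 0.036 0.035] yaw -12.081433248224089
```

>>> {"name": "servo_tool", "arguments": {
  "series": [
    [[1, -0.5, 0, 0, 0, 0, 0], [1, -0.5, 0, 0, 0, 0, 0], [1, -0.5, 0, 0, 0, 0, 0], [1, -0.5, 0, 0, 0, 0, 0], [1, -0.5, 0, 0, 0, 0, 0], [1, -0.5, 0, 0, 0, 0, 0], [1, -0.5, 0, 0, 0, 0, 0], [1, -0.5, 0, 0, 0, 0, 0], [1, -0.5, 0, 0, 0, 0, 0], [1, -0.5, 0, 0, 0, 0, 0]]
  ]
}}

```text
clock: 18.2
position: [457.5, -193.2, 44.8]
eef_rot: [[-0.978, 0.001, -0.209], [0.209, -0.002, -0.978], [-0.001, -1.0, 0.001]]
force: [0.1, -0.0, -2.5]
opening: 18.9
```

Run:
```python
from h import *
st()
s=snap('scene','s9.png');t=snap('top','t9.png')
a=cv2.resize(s['img'][150:220,140:220,::-1],(600,525),interpolation=cv2.INTER_CUBIC)
cv2.imwrite('pics/s9c.png',a)
```

```text
t18.20 along 487.84 lat -93.03 z 44.75 | tipz 64.22 tiplat -92.99 | F along 0.09 left 0.01 up -2.45 [0.021 0.101 0.002] yaw -12.080991413165311
```

View pics/s9c.png

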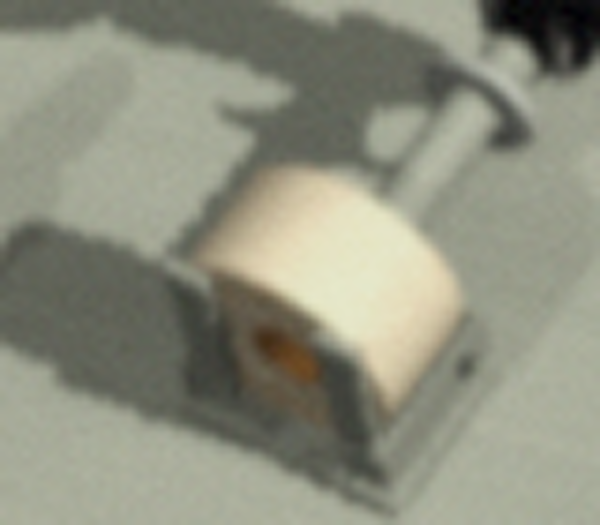

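>>> {"name": "servo_tool", "arguments": {
  "series": [
    [[1, -1, 0, 0, 0, 0, 0], [1, -1, 0, 0, 0, 0, 0], [1, -1, 0, 0, 0, 0, 0], [1, -1, 0, 0, 0, 0, 0], [1, -1, 0, 0, 0, 0, 0], [1, -1, 0, 0, 0, 0, 0], [1, -1, 0, 0, 0, 0, 0], [1, -1, 0, 0, 0, 0, 0], [1, -1, 0, 0, 0, 0, 0], [1, -1, 0, 0, 0, 0, 0]]
  ]
}}

```text
clock: 19.13
position: [467.3, -195.3, 44.7]
eef_rot: [[-0.978, 0.001, -0.209], [0.209, -0.002, -0.978], [-0.001, -1.0, 0.002]]
force: [0.4, -0.2, -1.6]
opening: 18.8
```

Run:
```python
from h import *
st()
```

```text
t19.13 along 497.86 lat -93.02 z 44.73 | tipz 64.19 tiplat -92.97 | F along 0.41 left -0.11 up -1.60 [ 0.026  0.108 -0.019] yaw -12.07783309978144
```

No contact; the shaft is inside. Continue a bit faster.

>>> {"name": "servo_tool", "arguments": {
  "series": [
    [[1, -1.6, 0, 0, 0, 0, 0], [1, -1.6, 0, 0, 0, 0, 0], [1, -1.6, 0, 0, 0, 0, 0], [1, -1.6, 0, 0, 0, 0, 0], [1, -1.6, 0, 0, 0, 0, 0], [1, -1.6, 0, 0, 0, 0, 0], [1, -1.6, 0, 0, 0, 0, 0], [1, -1.6, 0, 0, 0, 0, 0], [1, -1.6, 0, 0, 0, 0, 0], [1, -1.6, 0, 0, 0, 0, 0]]
  ]
}}

```text
clock: 19.97
position: [483.0, -198.7, 44.8]
eef_rot: [[-0.978, 0.001, -0.209], [0.209, -0.002, -0.978], [-0.001, -1.0, 0.001]]
force: [0.2, 0.4, -1.3]
opening: 18.6
```

Run:
```python
from h import *
st()
```

```text
t19.97 along 513.90 lat -93.00 z 44.75 | tipz 64.21 tiplat -92.96 | F along 0.13 left 0.40 up -1.29 [-0.004  0.09   0.044] yaw -12.082749715369532
```

>>> {"name": "servo_tool", "arguments": {
  "series": [
    [[1, -1.6, 0, 0, 0, 0, 0], [1, -1.6, 0, 0, 0, 0, 0], [1, -1.6, 0, 0, 0, 0, 0], [1, -1.6, 0, 0, 0, 0, 0], [1, -1.6, 0, 0, 0, 0, 0], [1, -1.6, 0, 0, 0, 0, 0], [1, -1.6, 0, 0, 0, 0, 0], [1, -1.6, 0, 0, 0, 0, 0], [1, -1.6, 0, 0, 0, 0, 0], [1, -1.6, 0, 0, 0, 0, 0]]
  ]
}}

```text
clock: 20.8
position: [498.7, -202.0, 44.8]
eef_rot: [[-0.978, 0.001, -0.209], [0.209, -0.002, -0.978], [-0.001, -1.0, 0.002]]
force: [0.2, -0.8, -2.0]
opening: 18.4
```

Run:
```python
from h import *
st()
```

```text
t20.80 along 529.94 lat -93.02 z 44.79 | tipz 64.25 tiplat -92.98 | F along 0.38 left -0.71 up -2.02 [ 0.01   0.069 -0.023] yaw -12.080826769588919
```

>>> {"name": "servo_tool", "arguments": {
  "series": [
    [[1, -1.6, 0, 0, 0, 0, 0], [1, -1.6, 0, 0, 0, 0, 0], [1, -1.6, 0, 0, 0, 0, 0], [1, -1.6, 0, 0, 0, 0, 0], [1, -1.6, 0, 0, 0, 0, 0], [1, -1.6, 0, 0, 0, 0, 0], [1, -1.6, 0, 0, 0, 0, 0], [1, -1.6, 0, 0, 0, 0, 0], [1, -1.6, 0, 0, 0, 0, 0], [1, -1.6, 0, 0, 0, 0, 0]]
  ]
}}

```text
clock: 21.63
position: [514.3, -205.3, 44.8]
eef_rot: [[-0.978, 0.001, -0.209], [0.209, -0.002, -0.978], [-0.001, -1.0, 0.001]]
force: [0.2, -0.6, -1.3]
opening: 19.1
```

Run:
```python
from h import *
st(); wsnap('w9.png')
```

```text
t21.63 along 545.93 lat -92.98 z 44.81 | tipz 64.28 tiplat -92.93 | F along 0.27 left -0.54 up -1.33 [ 0.019  0.049 -0.033] yaw -12.080310767257862
```

View pics/b_w9.png

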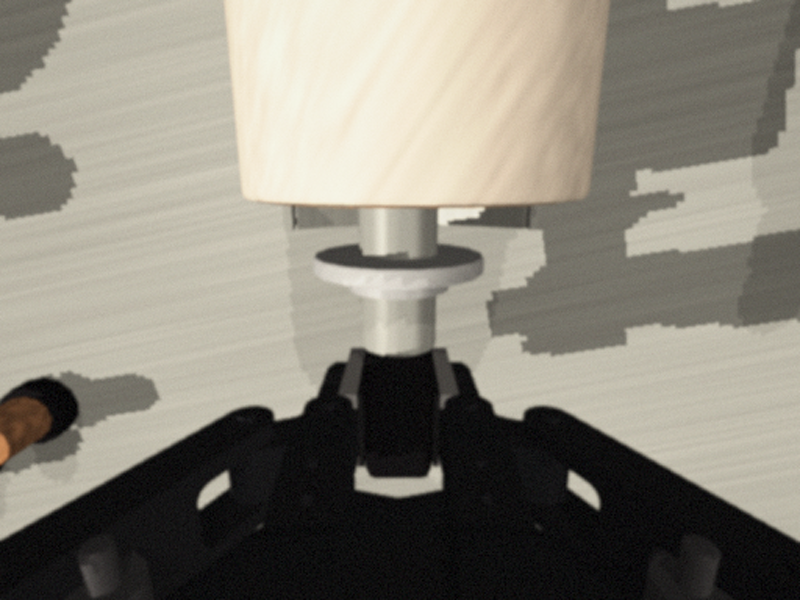

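>>> {"name": "servo_tool", "arguments": {
  "series": [
    [[1, -1.2, 0, 0, 0, 0, 0], [1, -1.2, 0, 0, 0, 0, 0], [1, -1.2, 0, 0, 0, 0, 0], [1, -1.2, 0, 0, 0, 0, 0], [1, -1.2, 0, 0, 0, 0, 0], [1, -1, 0, 0, 0, 0, 0], [1, -1, 0, 0, 0, 0, 0], [1, -1, 0, 0, 0, 0, 0], [1, -0.5, 0, 0, 0, 0, 0], [1, -0.5, 0, 0, 0, 0, 0]]
  ]
}}

```text
clock: 22.52
position: [524.0, -207.4, 44.8]
eef_rot: [[-0.978, 0.001, -0.209], [0.209, -0.002, -0.978], [-0.001, -1.0, 0.001]]
force: [0.7, -0.7, -1.5]
opening: 18.9
```

Run:
```python
from h import *
st()
```

```text
t22.52 along 555.82 lat -92.98 z 44.80 | tipz 64.25 tiplat -92.93 | F along 0.79 left -0.53 up -1.50 [-0.017  0.061  0.003] yaw -12.078502402342606
```

>>> {"name": "servo_tool", "arguments": {
  "series": [
    [[1, -0.3, 0, 0, 0, 0, 0], [1, -0.3, 0, 0, 0, 0, 0], [1, -0.3, 0, 0, 0, 0, 0], [1, -0.3, 0, 0, 0, 0, 0], [1, -0.3, 0, 0, 0, 0, 0], [1, -0.3, 0, 0, 0, 0, 0], [1, -0.3, 0, 0, 0, 0, 0], [1, -0.3, 0, 0, 0, 0, 0], [1, -0.3, 0, 0, 0, 0, 0], [1, -0.3, 0, 0, 0, 0, 0]]
  ]
}}

```text
clock: 23.35
position: [526.9, -208.1, 44.8]
eef_rot: [[-0.978, 0.001, -0.209], [0.209, -0.002, -0.978], [-0.001, -1.0, 0.001]]
force: [-0.7, -0.4, -1.9]
opening: 18.9
```

Run:
```python
from h import *
st(); s=wsnap('w10.png'); cv2.imwrite('pics/w10c.png',cv2.resize(s['img'][90:220,180:330,::-1],(692,600),interpolation=cv2.INTER_CUBIC))
```

```text
t23.35 along 558.81 lat -92.99 z 44.84 | tipz 64.31 tiplat -92.94 | F along -0.63 left -0.55 up -1.94 [-0.042  0.075 -0.025] yaw -12.08107627012905
```

View pics/w10c.png

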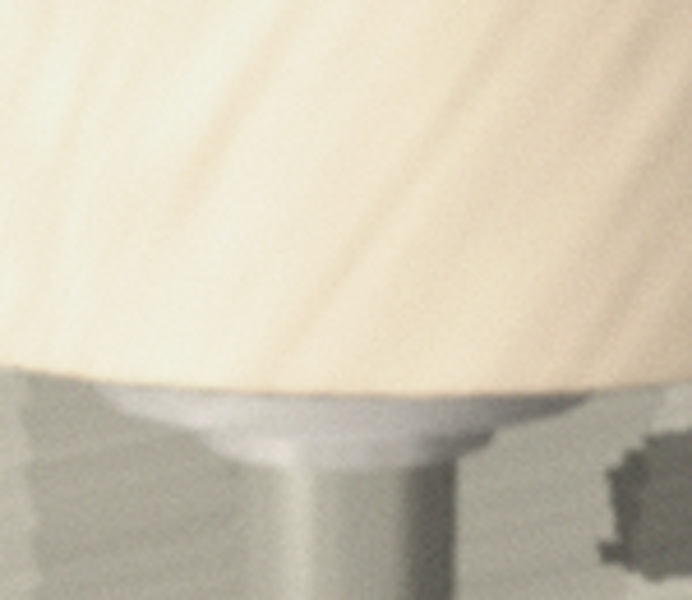

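>>> {"name": "servo_tool", "arguments": {
  "series": [
    [[1, -0.2, 0, 0, 0, 0, 0], [1, -0.2, 0, 0, 0, 0, 0], [1, -0.2, 0, 0, 0, 0, 0], [1, -0.2, 0, 0, 0, 0, 0], [1, -0.2, 0, 0, 0, 0, 0], [1, -0.2, 0, 0, 0, 0, 0], [1, -0.2, 0, 0, 0, 0, 0], [1, -0.2, 0, 0, 0, 0, 0], [1, -0.2, 0, 0, 0, 0, 0], [1, -0.2, 0, 0, 0, 0, 0]]
  ]
}}

```text
clock: 24.23
position: [528.9, -208.5, 44.8]
eef_rot: [[-0.978, 0.001, -0.209], [0.209, -0.002, -0.978], [-0.001, -1.0, 0.002]]
force: [-1.3, 0.3, -1.4]
opening: 19.2
```

Run:
```python
from h import *
st()
```

```text
t24.23 along 560.81 lat -93.00 z 44.83 | tipz 64.30 tiplat -92.96 | F along -1.36 left 0.03 up -1.37 [ 0.009  0.105 -0.017] yaw -12.081990380913613
```

>>> {"name": "servo_tool", "arguments": {
  "series": [
    [[1, -0.2, 0, 0, 0, 0, 0], [1, -0.2, 0, 0, 0, 0, 0], [1, -0.2, 0, 0, 0, 0, 0], [1, -0.2, 0, 0, 0, 0, 0], [1, -0.2, 0, 0, 0, 0, 0], [1, -0.2, 0, 0, 0, 0, 0], [1, 0, 0, 0, 0, 0, 0], [1, 0, 0, 0, 0, 0, 0], [1, 0, 0, 0, 0, 0, 0], [1, 0, 0, 0, 0, 0, 0]]
  ]
}}

```text
clock: 25.07
position: [529.2, -208.5, 44.6]
eef_rot: [[-0.978, -0.001, -0.209], [0.209, -0.001, -0.978], [0.0, -1.0, 0.001]]
force: [-4.5, 2.0, -0.5]
opening: 18.7
```

Run:
```python
from h import *
st(); s=wsnap('w11.png'); cv2.imwrite('pics/w11c.png',cv2.resize(s['img'][90:220,180:330,::-1],(692,600),interpolation=cv2.INTER_CUBIC));st()
```

```text
t25.07 along 561.12 lat -92.91 z 44.60 | tipz 63.85 tiplat -92.88 | F along -4.80 left 1.01 up -0.47 [0.357 0.933 0.068] yaw -12.086375257276474
t25.12 along 561.13 lat -92.96 z 44.61 | tipz 63.86 tiplat -92.93 | F along -5.07 left 0.20 up -0.29 [0.322 0.953 0.106] yaw -12.0891763048019
```

View pics/w11c.png

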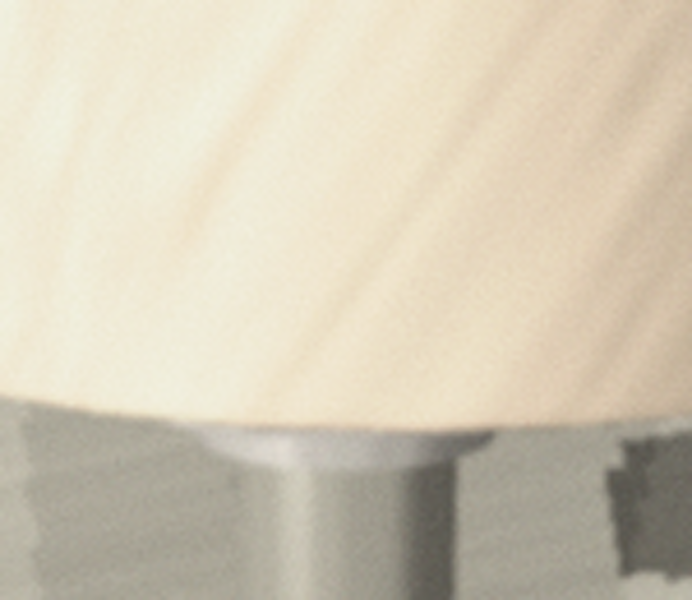

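>>> {"name": "servo_tool", "arguments": {
  "series": [
    [[1, 0.4, 0, 0, 0, 0, 0], [1, 0.4, 0, 0, 0, 0, 0], [1, 0, -0.5, 0, 0, 0, 0], [1, 0, -0.7, 0, 0, 0, 0], [1, 0, -0.8, 0, 0, 0, 0], [1, 0, -1, 0, 0, 0, 0], [1, 0, -1, 0, 0, 0, 0], [1, 0, -1, 0, 0, 0, 0], [1, 0, -1, 0, 0, 0, 0], [1, 0, 0, 0, 0, 0, 0]]
  ]
}}

```text
clock: 25.95
position: [529.2, -208.5, 50.8]
eef_rot: [[-0.978, 0.001, -0.209], [0.209, -0.002, -0.978], [-0.001, -1.0, 0.001]]
force: [-2.4, 0.7, -5.1]
opening: 18.6
```

Run:
```python
from h import *
st(); s=wsnap('w12.png'); cv2.imwrite('pics/w12c.png',cv2.resize(s['img'][90:220,180:330,::-1],(692,600),interpolation=cv2.INTER_CUBIC));st()
```

```text
t25.95 along 561.15 lat -92.89 z 50.85 | tipz 70.30 tiplat -92.82 | F along -2.52 left 0.14 up -5.09 [0.131 0.692 0.07 ] yaw -12.071274201030503
t26.00 along 561.16 lat -92.91 z 50.82 | tipz 70.28 tiplat -92.85 | F along -1.83 left -0.21 up -4.98 [0.114 0.656 0.114] yaw -12.073274417334082
```

View pics/w12c.png

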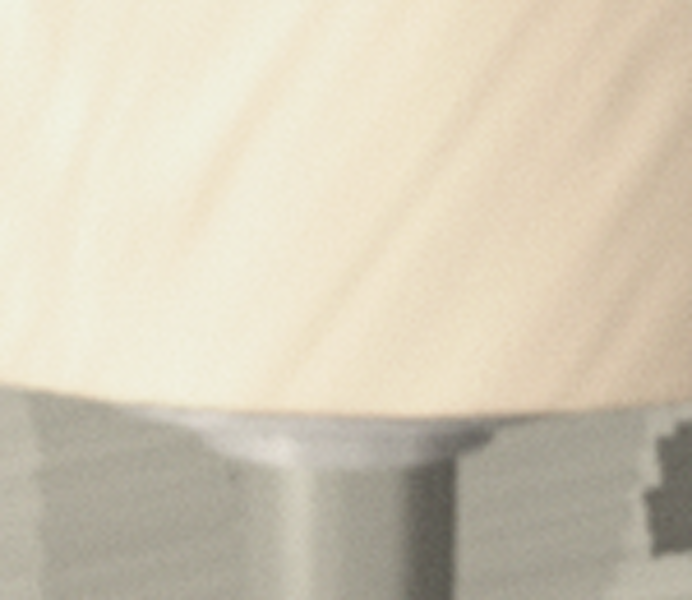

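>>> {"name": "servo_tool", "arguments": {
  "series": [
    [[1, 0.4, -0.5, 0, 0, 0, 0.2], [1, 0.6, -1, 0, 0, 0, 0.3], [1, 0.6, -1, 0, 0, 0, 0.4], [1, 0.6, -1, 0, 0, 0, 0.5], [1, 0.6, -1, 0, 0, 0, 0.5], [1, 0.6, -1, 0, 0, 0, 0.5], [1, 0.6, -1, 0, 0, 0, 0.5], [1, 0.6, -1, 0, 0, 0, 0.5], [1, 0.6, -1, 0, 0, 0, 0.5], [1, 0.6, -1, 0, 0, 0, 0.5]]
  ]
}}

```text
clock: 26.83
position: [523.1, -207.2, 60.2]
eef_rot: [[-0.975, 0.077, -0.209], [0.209, -0.018, -0.978], [-0.079, -0.997, 0.001]]
force: [-0.1, -1.2, -4.6]
opening: 18.8
```

Run:
```python
from h import *
st(); s=wsnap('w13.png');st()
```

```text
t26.83 along 554.92 lat -92.96 z 60.25 | tipz 89.69 tiplat -92.91 | F along 0.19 left -1.21 up -4.60 [0.039 0.417 0.008] yaw -12.077439504099548
t26.88 along 554.44 lat -93.07 z 60.35 | tipz 89.77 tiplat -93.07 | F along -0.44 left 0.21 up -4.23 [0.108 0.494 0.025] yaw -12.103094857642237
```

View pics/b_w13.png

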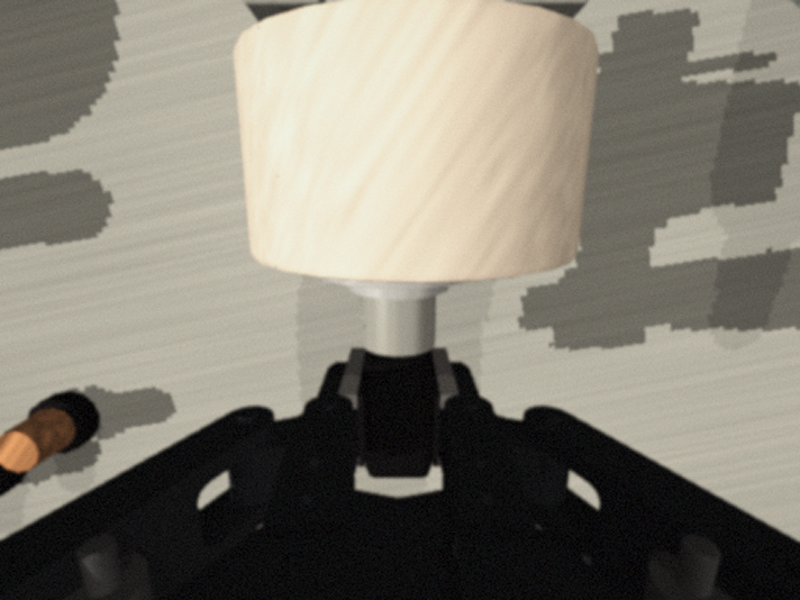

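>>> {"name": "servo_tool", "arguments": {
  "series": [
    [[1, -0.4, -5, 0, 0, 0, 0.2], [1, -0.7, -9, 0, 0, 0, 0.2], [1, -1, -12, 0, 0, 0, 0.2], [1, -1, -13, 0, 0, 0, 0], [1, -1, -13, 0, 0, 0, 0], [1, -1, -13, 0, 0, 0, 0], [1, -1, -13, 0, 0, 0, 0], [1, -1, -12, 0, 0, 0, 0], [1, -0.7, -9, 0, 0, 0, 0], [1, -0.4, -5, 0, 0, 0, 0]]
  ]
}}

```text
clock: 27.72
position: [523.1, -207.4, 166.3]
eef_rot: [[-0.974, 0.088, -0.209], [0.208, -0.021, -0.978], [-0.091, -0.996, 0.002]]
force: [-0.4, 0.1, -3.6]
opening: 19.1
```

Run:
```python
from h import *
show()
h=np.array([np.cos(np.radians(-3.7)),np.sin(np.radians(-3.7)),0])
tgt=np.array([538,233.1,0])-0.6*h; tgt[2]=165
# axis point is 19.3 behind TCP along tool y (tilted 5 deg): put origin over home
R1=tool(-3.7,5,True); tgt[:2]+= (19.3*R1[:2,1]); print(tgt,R1)
plan(tgt,R1,30,1)
```

```text
t 27.7167 p [ 523.119 -207.383  166.347] f [-0.424  0.103 -3.643] tq [ 0.039  0.365 -0.013] op 19.143121771834295
[[-0.974  0.088 -0.209]
 [ 0.208 -0.021 -0.978]
 [-0.091 -0.996  0.002]]
[539.08 233.03 165.  ] [[-0.994  0.087 -0.065]
 [ 0.064 -0.006 -0.998]
 [-0.087 -0.996  0.   ]]
rot [-0.846 -8.335 -0.206] dist 440.70473952338114
[[1,2.5,-0.2,-14.5,-0.03,-0.28,-0.01],[1,2.5,-0.2,-14.5,-0.03,-0.28,-0.01],[1,2.4,-0.2,-14.5,-0.03,-0.28,-0.01],[1,2.3,-0.2,-14.5,-0.03,-0.28,-0.01],[1,2.3,-0.2,-14.5,-0.03,-0.28,-0.01],[1,2.2,-0.2,-14.5,-0.03,-0.28,-0.01],[1,2.1,-0.2,-14.5,-0.03,-0.28,-0.01],[1,2.1,-0.2,-14.5,-0.03,-0.28,-0.01],[1,2.0,-0.2,-14.6,-0.03,-0.28,-0.01],[1,1.9,-0.1,-14.6,-0.03,-0.28,-0.01]]
[[1,1.8,-0.1,-14.6,-0.03,-0.28,-0.01],[1,1.8,-0.1,-14.6,-0.03,-0.28,-0.01],[1,1.7,-0.1,-14.6,-0.03,-0.28,-0.01],[1,1.6,-0.1,-14.6,-0.03,-0.28,-0.01],[1,1.6,-0.1,-14.6,-0.03,-0.28,-0.01],[1,1.5,-0.1,-14.6,-0.03,-0.28,-0.01],[1,1.4,-0.1,-14.6,-0.03,-0.28,-0.01],[1,1.3,-0.1,-14.6,-0.03,-0.28,-0.01],[1,1.3,-0.1,-14.6,-0.03,-0.28,-0.01],[1,1.2,-0.1,-14.6,-0.03,-0.28,-0.01]]
[[1,1.1,-0.1,-14.6,-0.03,-0.28,-0.01],[1,1.1,-0.1,-14.7,-0.03,-0.28,-0.01],[1,1.0,-0.1,-14.7,-0.03,-0.28,-0.01],[1,0.9,-0.0,-14.7,-0.03,-0.28,-0.01],[1,0.8,-0.0,-14.7,-0.03,-0.28,-0.01],[1,0.8,-0.0,-14.7,-0.03,-0.28,-0.01],[1,0.7,-0.0,-14.7,-0.03,-0.28,-0.01],[1,0.6,-0.0,-14.7,-0.03,-0.28,-0.01],[1,0.6,-0.0,-14.7,-0.03,-0.28,-0.01],[1,0.5,0.0,-14.7,-0.03,-0.28,-0.01]]
```

>>> {"name": "servo_tool", "arguments": {
  "series": [
    [[1, 0.7, 0, -4, 0, -0.28, 0], [1, 1.4, -0.1, -8, 0, -0.28, 0], [1, 2, -0.2, -12, -0.03, -0.28, 0], [1, 2.5, -0.2, -15, -0.03, -0.28, 0], [1, 2.6, -0.2, -16.5, -0.03, -0.28, 0], [1, 2.5, -0.2, -16.5, -0.03, -0.28, 0], [1, 2.4, -0.2, -16.5, -0.03, -0.28, 0], [1, 2.4, -0.2, -16.5, -0.03, -0.28, 0], [1, 2.3, -0.2, -16.5, -0.03, -0.28, 0], [1, 2.2, -0.1, -16.5, -0.03, -0.28, 0]]
  ]
}}

```text
clock: 28.55
position: [526.1, -65.1, 162.7]
eef_rot: [[-0.984, 0.084, -0.16], [0.159, -0.015, -0.987], [-0.086, -0.996, 0.001]]
force: [0.5, 0.7, -3.7]
opening: 18.8
```

>>> {"name": "servo_tool", "arguments": {
  "series": [
    [[1, 2.1, -0.1, -16.5, -0.03, -0.28, 0], [1, 2.1, -0.1, -16.5, -0.03, -0.28, 0], [1, 2, -0.1, -16.5, -0.03, -0.28, 0], [1, 1.9, -0.1, -16.5, -0.03, -0.28, 0], [1, 1.8, -0.1, -16.5, -0.03, -0.28, 0], [1, 1.7, -0.1, -16.5, -0.03, -0.28, 0], [1, 1.6, -0.1, -16.5, -0.03, -0.28, 0], [1, 1.5, -0.1, -16.5, -0.03, -0.28, 0], [1, 1.5, -0.1, -16.5, -0.03, -0.28, 0], [1, 1.4, -0.1, -16.5, -0.03, -0.28, 0]]
  ]
}}

```text
clock: 29.38
position: [531.3, 100.6, 162.0]
eef_rot: [[-0.99, 0.085, -0.111], [0.111, -0.01, -0.994], [-0.086, -0.996, 0.001]]
force: [0.0, -0.1, -4.2]
opening: 18.9
```

Run:
```python
from h import *
show()
R1=tool(-3.7,5,True)
plan([539.08,233.03,165],R1,10,1)
```

```text
t 29.3833 p [531.273 100.564 161.99 ] f [ 0.035 -0.137 -4.173] tq [-0.009  0.426  0.003] op 18.865324057104083
[[-0.99   0.085 -0.111]
 [ 0.111 -0.01  -0.994]
 [-0.086 -0.996  0.001]]
rot [-0.265 -2.663  0.096] dist 132.73037399615401
[[1,0.7,-0.4,-13.3,-0.03,-0.27,0.01],[1,0.6,-0.4,-13.3,-0.03,-0.27,0.01],[1,0.5,-0.4,-13.3,-0.03,-0.27,0.01],[1,0.5,-0.3,-13.3,-0.03,-0.27,0.01],[1,0.4,-0.3,-13.3,-0.03,-0.27,0.01],[1,0.4,-0.3,-13.3,-0.03,-0.27,0.01],[1,0.3,-0.3,-13.3,-0.03,-0.27,0.01],[1,0.2,-0.3,-13.3,-0.03,-0.27,0.01],[1,0.2,-0.3,-13.3,-0.03,-0.27,0.01],[1,0.1,-0.3,-13.3,-0.03,-0.27,0.01]]
```

>>> {"name": "servo_tool", "arguments": {
  "series": [
    [[1, 0.8, -0.4, -16.5, -0.03, -0.3, 0], [1, 0.7, -0.4, -16.5, -0.03, -0.3, 0], [1, 0.6, -0.4, -16.5, -0.03, -0.3, 0], [1, 0.6, -0.4, -16.5, -0.03, -0.3, 0], [1, 0.5, -0.4, -16.5, -0.03, -0.3, 0], [1, 0.4, -0.4, -16, -0.03, -0.3, 0], [1, 0.3, -0.3, -14, -0.03, -0.3, 0], [1, 0.2, -0.2, -10, -0.03, -0.3, 0], [1, 0.1, -0.1, -7, -0.03, -0.2, 0], [1, 0, 0, -3.5, 0, -0.1, 0]]
  ]
}}

```text
clock: 30.22
position: [540.6, 232.6, 165.6]
eef_rot: [[-0.994, 0.088, -0.064], [0.063, -0.006, -0.998], [-0.088, -0.996, 0.0]]
force: [-0.5, 0.4, -4.2]
opening: 19.0
```

>>> {"name": "servo_tool", "arguments": {
  "series": [
    [[1, 0, 0, 0, 0, 0, 0], [1, 0, 0, 0, 0, 0, 0], [1, 0, 0, 0, 0, 0, 0], [1, 0, 0, 0, 0, 0, 0], [1, 0, 0, 0, 0, 0, 0], [1, 0, 0, 0, 0, 0, 0], [1, 0, 0, 0, 0, 0, 0], [1, 0, 0, 0, 0, 0, 0], [1, 0, 0, 0, 0, 0, 0], [1, 0, 0, 0, 0, 0, 0]]
  ]
}}

```text
clock: 31.05
position: [540.7, 231.3, 165.7]
eef_rot: [[-0.994, 0.088, -0.065], [0.065, -0.006, -0.998], [-0.088, -0.996, 0.0]]
force: [0.4, 0.3, -4.5]
opening: 19.0
```

Run:
```python
from h import *
show(); wsnap('w14.png'); show()
```

```text
t 31.05 p [540.653 231.313 165.696] f [ 0.418  0.319 -4.499] tq [0.042 0.392 0.038] op 19.0164834337677
[[-0.994  0.088 -0.065]
 [ 0.065 -0.006 -0.998]
 [-0.088 -0.996  0.   ]]
t 31.1 p [540.616 231.342 165.674] f [ 0.549  0.298 -3.726] tq [ 0.073  0.399 -0.023] op 18.667865348701852
[[-0.994  0.088 -0.065]
 [ 0.065 -0.006 -0.998]
 [-0.088 -0.996  0.   ]]
```

View pics/b_w14.png

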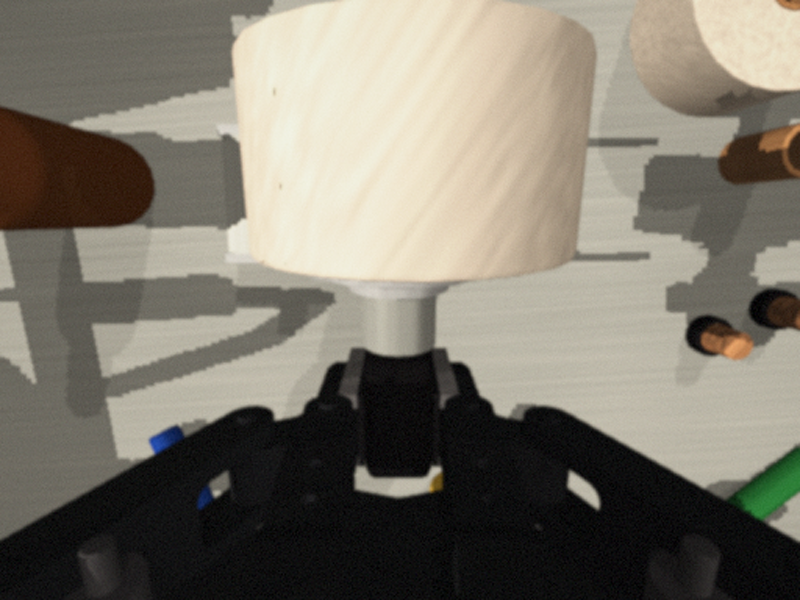

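>>> {"name": "servo_tool", "arguments": {
  "series": [
    [[1, 0.6, 0, -0.5, 0, 0, 0], [1, 0.6, 0, -0.6, 0, 0, 0], [1, 0.7, 0, -0.6, 0, 0, 0], [1, 0.3, 3, 0, 0, 0, 0], [1, 0.5, 6, 0, 0, 0, 0], [1, 0.7, 8, 0, 0, 0, 0], [1, 0.7, 8, 0, 0, 0, 0], [1, 0.7, 8, 0, 0, 0, 0], [1, 0.5, 6, 0, 0, 0, 0], [1, 0.3, 3, 0, 0, 0, 0]]
  ]
}}

```text
clock: 31.93
position: [537.9, 232.9, 121.7]
eef_rot: [[-0.994, 0.086, -0.065], [0.065, -0.007, -0.998], [-0.086, -0.996, 0.001]]
force: [0.6, 0.3, -4.3]
opening: 19.0
```

Run:
```python
from h import *
show(); s=snap('scene','s15.png'); wsnap('w15.png'); show()
cv2.imwrite('pics/s15c.png',cv2.resize(s['img'][170:280,300:420,::-1],(654,600),interpolation=cv2.INTER_CUBIC))
```

```text
t 31.9333 p [537.917 232.91  121.674] f [ 0.605  0.347 -4.277] tq [0.022 0.415 0.02 ] op 19.032072047390393
[[-0.994  0.086 -0.065]
 [ 0.065 -0.007 -0.998]
 [-0.086 -0.996  0.001]]
t 32.0333 p [538.278 232.934 122.375] f [-0.408 -0.113 -4.663] tq [-0.004  0.38  -0.031] op 19.152359087063797
[[-0.994  0.087 -0.065]
 [ 0.065 -0.007 -0.998]
 [-0.087 -0.996  0.001]]
```

View pics/s15c.png

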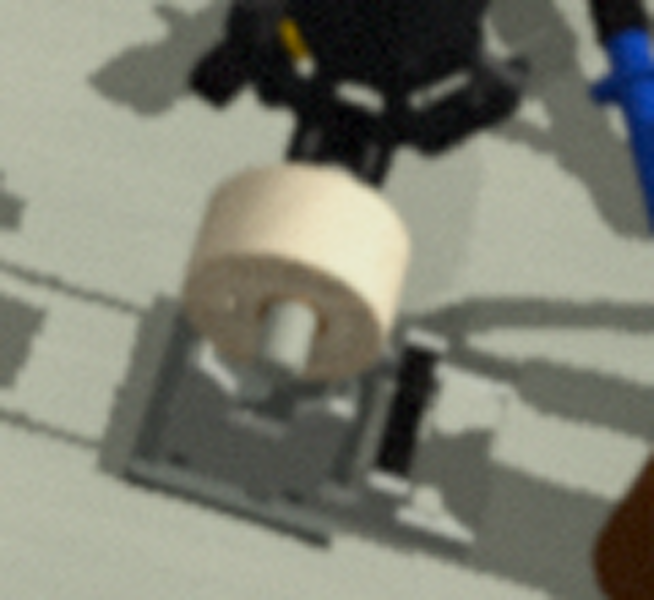

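View pics/b_w15.png

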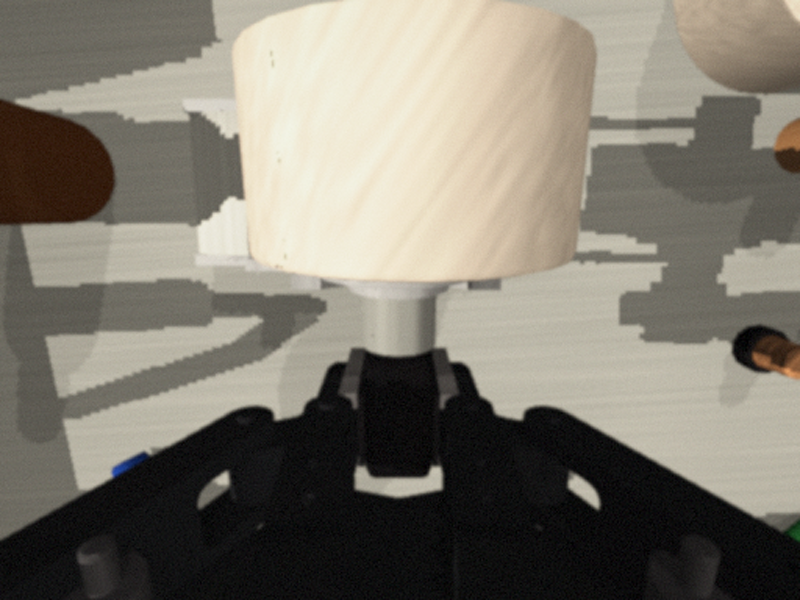

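>>> {"name": "servo_tool", "arguments": {
  "series": [
    [[1, 0.3, 3, 0, 0, 0, 0], [1, 0.4, 4.5, 0, 0, 0, 0], [1, 0.4, 5, 0, 0, 0, 0], [1, 0.4, 5, 0, 0, 0, 0], [1, 0.4, 5, 0, 0, 0, 0], [1, 0.4, 5, 0, 0, 0, 0], [1, 0.4, 5, 0, 0, 0, 0], [1, 0.4, 4.5, 0, 0, 0, 0], [1, 0.3, 4, 0, 0, 0, 0], [1, 0.2, 2, 0, 0, 0, 0]]
  ]
}}

```text
clock: 32.87
position: [538.7, 233.0, 79.4]
eef_rot: [[-0.994, 0.087, -0.065], [0.065, -0.006, -0.998], [-0.087, -0.996, 0.001]]
force: [0.1, 0.5, -2.9]
opening: 19.0
```

Run:
```python
from h import *
show(); wsnap('w16.png'); show()
```

```text
t 32.8667 p [538.721 233.009  79.432] f [ 0.126  0.452 -2.931] tq [ 0.045  0.435 -0.019] op 18.99011923131995
[[-0.994  0.087 -0.065]
 [ 0.065 -0.006 -0.998]
 [-0.087 -0.996  0.001]]
t 32.9167 p [538.572 233.001  79.281] f [-0.31   0.219 -3.748] tq [ 0.003  0.412 -0.017] op 18.82740947738086
[[-0.994  0.087 -0.065]
 [ 0.065 -0.007 -0.998]
 [-0.087 -0.996  0.001]]
```

View pics/b_w16.png

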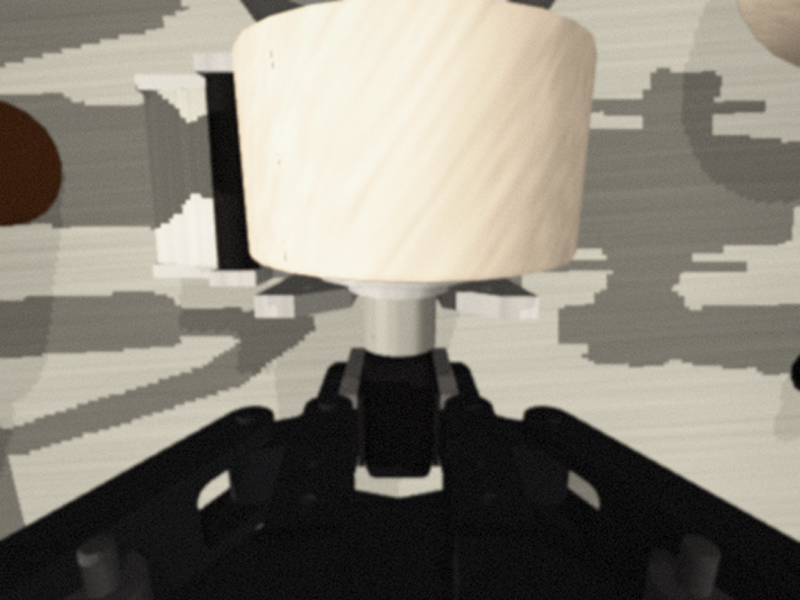

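>>> {"name": "servo_tool", "arguments": {
  "series": [
    [[1, 0.2, 0.8, -0.1, 0, 0, -0.2], [1, 0.2, 1.2, -0.1, 0, 0, -0.3], [1, 0.2, 1.2, -0.1, 0, 0, -0.3], [1, 0.2, 1.2, -0.1, 0, 0, -0.3], [1, 0.2, 1.2, -0.1, 0, 0, -0.3], [1, 0.2, 1.2, -0.1, 0, 0, -0.3], [1, 0.2, 1.2, -0.1, 0, 0, -0.3], [1, 0.2, 1.2, -0.1, 0, 0, -0.3], [1, 0.2, 1, 0, 0, 0, -0.3], [1, 0.2, 0.8, 0, 0, 0, -0.3]]
  ]
}}

```text
clock: 33.75
position: [537.8, 234.0, 68.9]
eef_rot: [[-0.997, 0.037, -0.065], [0.065, -0.003, -0.998], [-0.037, -0.999, 0.0]]
force: [-0.3, -0.3, -5.4]
opening: 18.9
```

Run:
```python
from h import *
show()
```

```text
t 33.75 p [537.846 234.012  68.949] f [-0.344 -0.262 -5.401] tq [-0.026  0.345  0.005] op 18.92254417373866
[[-0.997  0.037 -0.065]
 [ 0.065 -0.003 -0.998]
 [-0.037 -0.999  0.   ]]
```

>>> {"name": "servo_tool", "arguments": {
  "series": [
    [[1, 0, 0.3, 0, 0, 0, -0.1], [1, 0.1, 0.3, 0, 0, 0, -0.2], [1, 0, 0.3, 0, 0, 0, -0.2], [1, 0.1, 0.3, 0, 0, 0, -0.2], [1, 0, 0.3, 0, 0, 0, -0.2], [1, 0.1, 0.3, 0, 0, 0, -0.2], [1, 0, 0.3, 0, 0, 0, -0.2], [1, 0.1, 0.2, 0, 0, 0, -0.2], [1, 0, 0.2, 0, 0, 0, -0.2], [1, 0, 0.2, 0, 0, 0, -0.2]]
  ]
}}

```text
clock: 34.58
position: [537.6, 234.0, 66.4]
eef_rot: [[-0.998, 0.004, -0.065], [0.065, -0.0, -0.998], [-0.004, -1.0, 0.0]]
force: [0.4, 0.7, -3.7]
opening: 18.6
```

Run:
```python
from h import *
show()
```

```text
t 34.5833 p [537.596 233.998  66.377] f [ 0.358  0.661 -3.746] tq [ 0.016  0.34  -0.031] op 18.580644779846402
[[-0.998  0.004 -0.065]
 [ 0.065 -0.    -0.998]
 [-0.004 -1.     0.   ]]
```

>>> {"name": "servo_tool", "arguments": {
  "series": [
    [[1, 0, 0.1, 0, 0, 0, 0], [1, 0, 0.1, 0, 0, 0, 0], [1, 0, 0.1, 0, 0, 0, 0], [1, 0, 0.1, 0, 0, 0, 0], [1, 0, 0.1, 0, 0, 0, 0], [1, 0, 0.1, 0, 0, 0, 0], [1, 0, 0.1, 0, 0, 0, 0], [1, 0, 0.1, 0, 0, 0, 0], [1, 0, 0.1, 0, 0, 0, 0], [1, 0, 0.1, 0, 0, 0, 0]]
  ]
}}

```text
clock: 35.42
position: [537.6, 234.1, 65.7]
eef_rot: [[-0.998, 0.005, -0.065], [0.065, -0.0, -0.998], [-0.005, -1.0, -0.0]]
force: [-1.5, 0.1, -0.1]
opening: 19.0
```

Run:
```python
from h import *
show()
```

```text
t 35.4167 p [537.557 234.057  65.708] f [-1.548  0.06  -0.089] tq [ 0.053  0.523 -0.024] op 18.991708363097306
[[-0.998  0.005 -0.065]
 [ 0.065 -0.    -0.998]
 [-0.005 -1.    -0.   ]]
```

>>> {"name": "servo_tool", "arguments": {
  "series": [
    [[1, 0, 0, 0, 0, 0, -0.1], [1, 0, 0, 0, 0, 0, -0.1], [1, 0, 0, 0, 0, 0, -0.1], [1, 0, 0, 0, 0, 0, -0.1], [1, 0, 0, 0, 0, 0, -0.1], [1, 0, 0, 0, 0, 0, 0], [1, 0, 0, 0, 0, 0, 0], [1, 0, 0, 0, 0, 0, 0], [1, 0, 0, 0, 0, 0, 0], [1, 0, 0, 0, 0, 0, 0]]
  ]
}}

```text
clock: 36.25
position: [537.7, 234.1, 65.7]
eef_rot: [[-0.998, -0.004, -0.065], [0.065, 0.0, -0.998], [0.004, -1.0, -0.0]]
force: [-4.3, -1.0, 4.3]
opening: 19.0
```

Run:
```python
from h import *
show(); wsnap('w17.png'); s=snap('scene','s17.png');t=snap('top','t17.png')
cv2.imwrite('pics/s17c.png',cv2.resize(s['img'][170:280,300:420,::-1],(654,600),interpolation=cv2.INTER_CUBIC))
```

```text
t 36.25 p [537.744 234.088  65.728] f [-4.35  -0.982  4.339] tq [-0.009  0.632 -0.016] op 19.004502898554435
[[-0.998 -0.004 -0.065]
 [ 0.065  0.    -0.998]
 [ 0.004 -1.    -0.   ]]
```

View pics/b_w17.png

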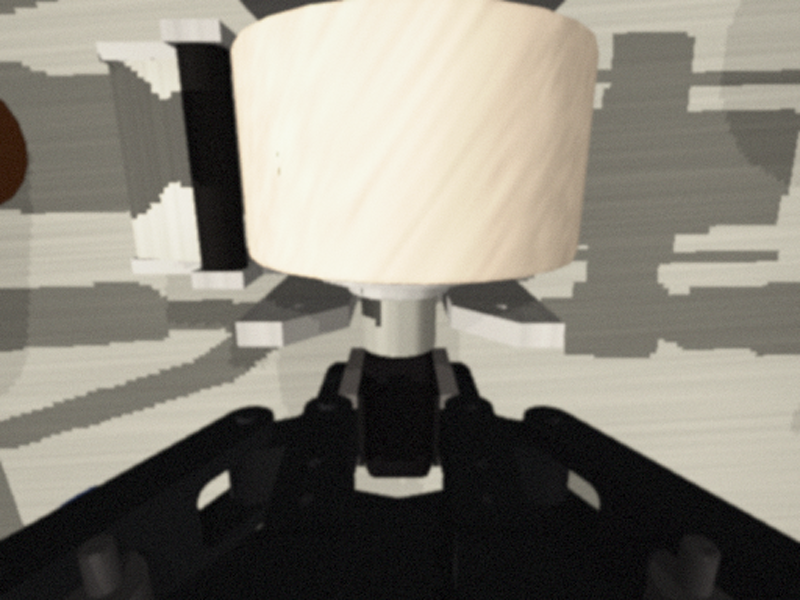

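View pics/s17c.png

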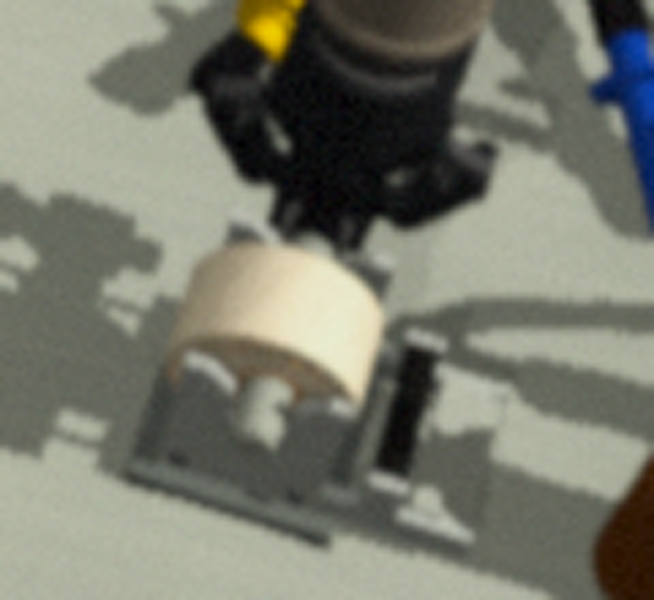

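>>> {"name": "servo_tool", "arguments": {
  "series": [
    [[1, 0, -0.1, 0, 0, 0, 0.1], [1, 0.1, -0.1, 0, 0, 0, 0.1], [1, 0.1, 0, 0, 0, 0, 0], [1, 0, 0, 0, 0, 0, 0], [0.5, 0, 0, 0, 0, 0, 0], [0.3, 0, 0, 0, 0, 0, 0], [0, 0, 0, 0, 0, 0, 0], [-0.5, 0, 0, 0, 0, 0, 0], [-1, 0, 0, 0, 0, 0, 0], [-1, 0, 0, 0, 0, 0, 0]]
  ],
  "force": 20
}}

```text
clock: 37.23
position: [537.5, 233.9, 65.5]
eef_rot: [[-0.998, -0.0, -0.065], [0.065, -0.0, -0.998], [0.0, -1.0, 0.0]]
force: [0.3, -0.4, -0.1]
opening: 76.6
```

>>> {"name": "servo_tool", "arguments": {
  "series": [
    [[-1, 0, 0, 0, 0, 0, 0], [-1, 0, 0, 0, 0, 0, 0], [-1, 0, 0, 0, 0, 0, 0], [-1, 0, 0, 0, 0, 0, 0], [-1, 0, 0, 0, 0, 0, 0], [-1, 0, 0, 0, 0, 0, 0], [-1, 0, -2, 0, 0, 0, 0], [-1, 0, -4, 0, 0, 0, 0], [-1, 0, -6, 0, 0, 0, 0], [-1, 0, -6, 0, 0, 0, 0]]
  ]
}}

```text
clock: 38.07
position: [537.5, 234.0, 84.3]
eef_rot: [[-0.998, -0.0, -0.065], [0.065, -0.0, -0.998], [0.0, -1.0, 0.0]]
force: [-0.6, -0.0, 0.3]
opening: 85.3
```

Run:
```python
from h import *
show(); wsnap('w18.png')
```

```text
t 38.0667 p [537.498 233.961  84.272] f [-0.619 -0.007  0.344] tq [0.033 0.022 0.005] op 85.26545278471009
[[-0.998 -0.    -0.065]
 [ 0.065 -0.    -0.998]
 [ 0.    -1.     0.   ]]
```

View pics/b_w18.png

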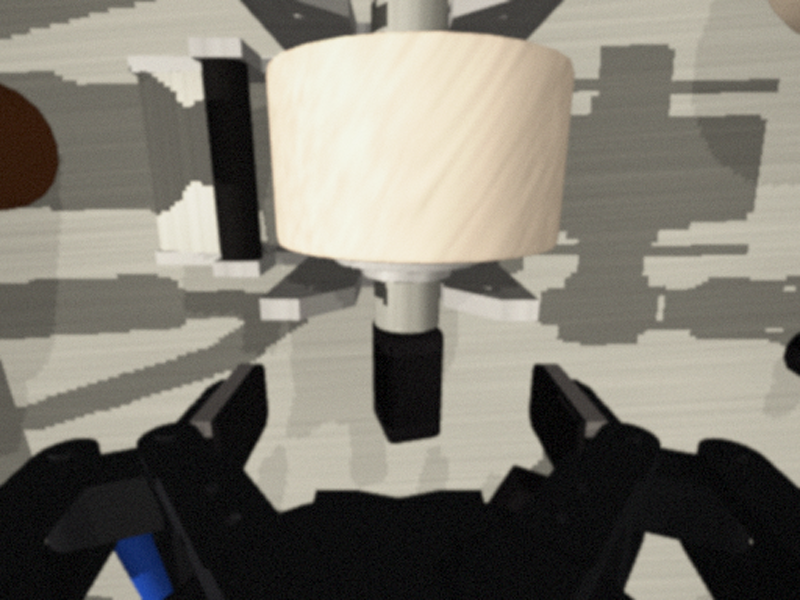

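>>> {"name": "servo_tool", "arguments": {
  "series": [
    [[-1, 0, -8, 0, 0, 0, 0], [-1, 0, -12, 0, 0, 0, 0], [-1, 0, -12, 0, 0, 0, 0], [-1, 0, -12, 0, 0, 0, 0], [-1, 0, -12, 0, 0, 0, 0], [-1, 0, -12, 0, 0, 0, 0], [-1, 0, -12, 0, 0, 0, 0], [-1, 0, -10, 0, 0, 0, 0], [-1, 0, -6, 0, 0, 0, 0], [-1, 0, 0, 0, 0, 0, 0]]
  ]
}}

```text
clock: 38.95
position: [538.5, 234.1, 181.4]
eef_rot: [[-0.998, 0.002, -0.065], [0.065, 0.001, -0.998], [-0.002, -1.0, -0.001]]
force: [0.5, -0.8, -0.7]
opening: 85.4
```

>>> {"name": "servo_tool", "arguments": {
  "series": [
    [[-1, 0, 0, 0, 0, 0, 0], [-1, 0, 0, 0, 0, 0, 0], [-1, 0, 0, 0, 0, 0, 0], [-1, 0, 0, 0, 0, 0, 0], [-1, 0, 0, 0, 0, 0, 0], [-1, 0, 0, 0, 0, 0, 0], [-1, 0, 0, 0, 0, 0, 0], [-1, 0, 0, 0, 0, 0, 0], [-1, 0, 0, 0, 0, 0, 0], [-1, 0, 0, 0, 0, 0, 0]]
  ]
}}

```text
clock: 39.78
position: [537.4, 234.0, 179.6]
eef_rot: [[-0.998, -0.001, -0.065], [0.065, -0.0, -0.998], [0.001, -1.0, 0.0]]
force: [-0.1, -0.7, -0.4]
opening: 85.2
```

Run:
```python
from h import *
show(); s=wsnap('w19.png'); c=snap('scene','s19.png')
cv2.imwrite('pics/w19c.png',cv2.resize(s['img'][0:225,130:380,::-1],(666,600),interpolation=cv2.INTER_CUBIC))
cv2.imwrite('pics/s19c.png',cv2.resize(c['img'],(800,600),interpolation=cv2.INTER_CUBIC)[:,:,::-1])
```

```text
t 39.7833 p [537.448 234.012 179.606] f [-0.099 -0.68  -0.367] tq [ 0.06  -0.006  0.012] op 85.24500590987275
[[-0.998 -0.001 -0.065]
 [ 0.065 -0.    -0.998]
 [ 0.001 -1.     0.   ]]
```

View pics/w19c.png

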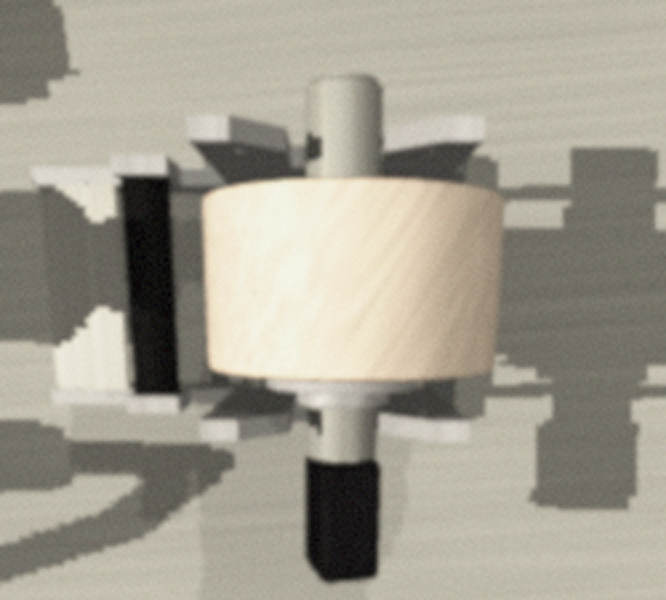

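View pics/s19c.png

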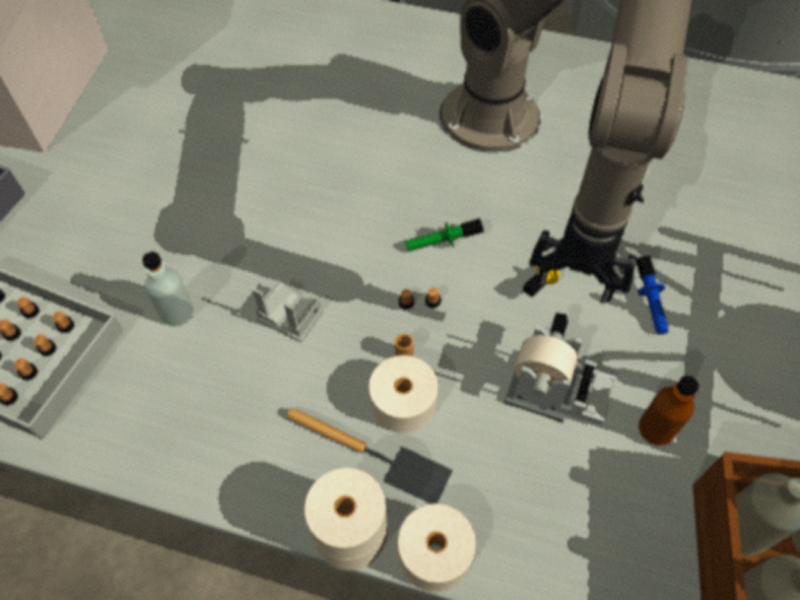

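Run:
```python
from h import *
print(ctrl.finish_job());
```

```text
the job is handed in; nothing more can be done
None
```

The label roll is on the spindle, and the spindle lies home in both slots of the stand. It is released, and I handed the job in at about 40 s of the 61 s allowed.

**Insertion:** I located the off-centre bore with the wrist camera, about 4.4 mm to the left of the roll's middle and 2.4 mm up. The shaft went in with no contact force above the sensor noise. It stopped when the flange came up to the roll at about 5 N, against the 20 N limit.

**Carrying and setting down:** I carried the roll with the free end tilted up about 5° and lowered the spindle into both slots, pressing with at most about 8 N. I then opened the gripper and moved it clear above.

**Last checks:**
- The last pictures show the roll between the cheeks and against the flange. A gap of under 1 mm could not be ruled out from the picture.
- The shaft lies in both slots. The trough is empty, and I saw no bystander out of place.
- The wrist force is back to noise and the fingers touch nothing.

**Disagreements:**
- After release the spindle rolled about 10° about its axis and moved 1–2 mm sideways, within the slot's play. Two pictures about 1.7 s apart showed it much the same.
- The first fit of the roll's face came out 6 mm too low, 56 mm instead of the stated 62 mm. I used the stated height and took the sideways position from the trough's edge.

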